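# Set the mode switch with a screwdriver and put the tool away

## Robot

A 6-joint arm with a two-finger parallel gripper is mounted at the origin on a cart in front of the work surface, level with it; the furniture and walls round the work are solid. World frame = base frame: x ahead of the robot, y to its left, z up, the work surface at z = 0. Lengths are in m, angles in rad, forces in N, time in s.
With the tool pointing down it reaches from about 0.35 to 0.975 m from the base axis. Payload 4.9 kg.
Tool frame: the origin (TCP) lies midway between the tips of the shut fingers; the grasp point (between the pads) lies 19 mm behind it; x points along the fingers, y is the direction in which the jaws open and shut, and the axes are right-handed (so a half turn about x gives the same grasp; the last joint's range is limited). The gripper opens to 85 mm and grips with 20 to 120 N. Pads are 22 mm wide; open, the fingers measure 114 mm over their backs; the gripper's body (76 mm by 85 mm) begins 54 mm behind the grasp point. The pads swing forward as they close: fully open they stand 13 mm farther back than shut.
Start: joints at [-1.224, 0.053, 1.613, -0, 1.476, -0.119], TCP at [0.281, -0.558, 0.231] pointing down, gripper open.
Joint ranges: [-3.01, 3.01], [-1.01, 2.22], [0.06, 2.58], [-1.02, 4.17], [0.09, 2.62], [-3.14, 3.14]. Speed limits (rad/s): [2.57, 2.57, 3.14, 3.14, 3.14, 3.14].

## Interface

Orientations are given as a unit quaternion [w, x, y, z].
In Python, from plant import manip gives the robot as it stands.
- The arm moves only by the tool send_rows, never from a script. Its argument "motion" is a list that holds one entry, the list of rows, each a list of 6 numbers: the shift along the world's x, y, z in cm, then the turn, a rotation vector about the world's x, y, z in rad. A call has 1 to 12 rows; each row shifts and turns the commanded pose from where the row before left it; what a row does not reach is not made up. A row lasts 1/12 s, in which the tool goes at most 41.7 mm and 7.16 degrees, less where a joint would pass 70% of its speed; a pose out of reach is approached as far as the arm can. A call with a gripper value outside its range is refused whole. "fingers" is the closure, from 0 (fully open) to 1 (shut), set as the call begins (left out, the last holds). The fingers move at their own pace and stop on an object; the grip force is fixed at half the most. Time passes only in rows, so rows that do not move let the fingers close. It gives the time, the measured TCP pose, the force and the opening at its end, in the units of the state.
- manip.state(): the state, without advancing time (a new reading comes with each control period).
- manip.grab_frame(name): name is "side" or "top"; returns the picture (480x640x3 uint8, red, green, blue); there is no depth.
- manip.calibration(name): a dict with "mtx" (3x3 intrinsics, pixels), "cam_to_world" (4x4, takes a point from camera to world coordinates). Camera axes: x right, y up, looking along -z (the intrinsics and any distortion apply to the point x, -y, -z); pixel columns grow to the right and rows downward; lengths in m; the calibration is good to about 2 mm. A picture is of the moment at which its call begins. calibration takes no time and is no camera call.
- manip.job_done(): hands the job in, once; it reports no verdict.
Trained networks look in the newest picture that a camera, given by its name, has taken for a name from the list of things; names that differ only in an ending like _2 or _b are one class to them, and where a whole thing is asked for, a point or a joint stands for the part that bears it (a point fixed in the world has none). Each returns a list of dicts, best first, with "confidence" (0 to 1); they miss things now and then, are a little off and sometimes report something else, mostly with a low value. They report only what shows in the picture. A call takes as long as a camera call.
- manip.boxes_of(query, camera): "centre" ([x, y, z] in m, in the coordinates of the camera as it stood for that picture, good to about 4 mm: the middle of the surface that is visible of it).
- manip.trace(query, camera): "region" (480x640 bool, what is visible of it).
- manip.landmark_of(query, camera): "centre" ([x, y, z] in m, in the coordinates of the camera as it stood for that picture, good to about 4 mm: a listed point, or the origin of a listed thing).
The state is a dict: "time": time; "joint_pos": joint angles; "joint_vel": joint speeds; "joint_efforts": joint torques, N m; "tool_pos": TCP position; "tool_rot": TCP orientation; "contact_force": force on the tool from outside, world axes, zero at the start; "ft_torque": the same for the moment, N m; "gripper_width": opening from 0.0 (shut) to 1.0 (fully open).
Only numpy, scipy, OpenCV 4.12 (cv2) and the standard library are available. Lean on these libraries where they do the work, as an engineer would, in place of code of your own. Each camera call takes 0.05 s, during which the arm holds its last target.

## Task

One of the two slotted switches still has its slot lying level: take the flat screwdriver out of its stand and, turning with the blade only, turn that switch a quarter turn clockwise (as you look onto its face) until it stops, so that its slot runs up the slope like the other switch's. Then lay the screwdriver in the cut-out of the sloping tray that fits it, blade end at the bottom, blade lying flat and pushed down against the step, and let go of it. Leave the other switch, the spray can, the piston and the grease tin as they are.

Things in the scene. Friction and masses are not known exactly. Their poses are not given: they have to be found in the camera images.
- screwdriver: Loose flat screwdriver, 150 mm long, 0.12 kg, balance point 60 mm from the tip, starts handle up in the stand at any yaw. Origin: centre of the blade's end; z runs up to the handle end, x along the blade's width, y its thickness. Blade 12 x 3 mm, 14 mm long; shaft 7 mm round up to 44 mm; square bolster 18 mm, 44 to 54 mm; square black handle 24 x 24 mm, flats square to x and y, 54 to 150 mm.
- stand: Fixed wooden block 70 x 70 mm, 46 mm high, with a round upright 15 mm through hole in the middle; the screwdriver's bolster rests on its top, the tip 2 mm above the table. Origin at the centre of the underside, z up.
- mode_switch (a joint): The switch to set. Rotation about the face normal, rad: 0 = slot level, 1.571 = stop, slot running up the slope; grows clockwise as seen looking onto the face. It starts between 0 and 0.2, stays where it is left, and needs about 0.08 N m.
- mode_slot (a point): Centre of the mouth of that switch's slot; turns with it. z points out of the face along the turning axis (30 deg from vertical, leaning to the box's front), y along the slot, x across. Slot 17 mm long, 5 mm wide, 8 mm deep, ends closed, in a 27 mm square brass hub inside a fixed round black collar (inside diameter 41 mm, outside 50 mm), whose rim is 2 mm above the slot's mouth.
- mode_box: Fixed grey inclined switch box, the one whose slot lies level: 100 mm deep, 84 mm wide, tilted face 90 x 84 mm, 80 mm high at the back, middle of the face 58 mm high. Origin on the table below its middle; front is -x; the face's normal is (-0.5, 0, 0.866) in this frame.
- other_switch (a joint): The second, like switch, already set: starts at 1.45 to 1.57 rad (same meaning as mode_switch) and must stay there.
- other_slot (a point): Centre of the mouth of the slot of the second switch, axes as for mode_slot.
- other_box: Second, like fixed switch box; origin and axes as for mode_box.
- tray: Fixed plywood foot of the sloping tool tray, 135 x 116 mm; origin on the table, z up. The bed falls towards its +x; its upper edge, about 110 mm above the table, is at its -x side. The handle of the tool in the cut-out overhangs that edge by 70 mm with free space all round.
- pocket: Tray's black bed, 110 mm wide. This frame is the screwdriver's own pose when home in its cut-out (half a turn about z fits as well): origin at the tip, 45 mm above the table, z up the slope (40 deg from vertical), y out of the bed, x across. Bed surface at y = 3 mm, z -10 to 80 mm, x -82 to 28 mm. A second cut-out at x = -54 mm is for a thinner tool, too narrow.
- pocket_step (a point): Step in the cut-out, at (0, -9, 44) mm of the pocket frame, same axes; the bolster's lower face rests on it. Cut-out by z (pocket frame): -4 to 44 mm: 16 mm wide, floor y = -4.2 mm; 44 to 54: 22 mm wide, floor y = -9; 54 to 80: 29 mm wide, floor y = -12.3, open at the upper edge. A tool let go slides down to the step by itself.
- spray_can: Loose tall spray can, diameter 66 mm, 225 mm high, origin under its centre. Bystander.
- piston: Loose piston standing crown up, 66 mm diameter, 57 mm high, origin under its centre. Bystander.
- grease_tin: Loose round tin, 77 mm diameter, 52 mm high, origin under its centre. Bystander.
- blade_tip (a point): Same point as the screwdriver's origin.

How it is judged:
On the way, in this order (a step that is already met when the one before it is completed fails the run):
1. the blade is in the slot of the level switch (z of blade_tip in the frame of mode_slot below -0.004 m and distance between blade_tip and mode_slot below 0.013 m and value of joint mode_switch below 0.6 rad), for 0.1 s.
2. the switch is turned to its stop with the blade in the slot (value of joint mode_switch above 1.4 rad and z of blade_tip in the frame of mode_slot below -0.002 m and distance between blade_tip and mode_slot below 0.015 m), for 0.1 s.
At the end, for the whole second after the job is handed in: The mode switch stands within 10 deg of its stop (over 1.4 rad), the other switch still set (over 1.3 rad), and the screwdriver lies at rest and released in its cut-out: tip within 7 mm of its home point, axis within 6 deg, blade flat within 11 deg (value of joint mode_switch above 1.4 rad and value of joint other_switch above 1.3 rad and distance between screwdriver and pocket below 0.007 m and angle between the z axis of screwdriver and the z axis of pocket, either way round below 0.1 rad and angle between the x axis of screwdriver and the x axis of pocket, either way round below 0.2 rad and height (world z) of screwdriver below 0.06 m and linear speed of screwdriver below 0.02 m/s); the robot touches nothing.
It fails at once if the fingers or arm touch a switch (contact force between any of the fingers, the arm and mode_switch above 1 N or contact force between any of the fingers, the arm and other_switch above 1 N).
It fails at once if the other switch is turned (value of joint other_switch below 1.3 rad).
It fails at once if a bystander is pushed away or tipped (distance of any of spray_can, piston, grease_tin from where it was at the start of the episode above 0.03 m or angle between any of spray_can, piston, grease_tin's own z axis and vertical above 0.4 rad).
It also fails if it takes over 58 s, if anything falls off the work surface, if the arm or the gripper's body presses on something with over 40 N, if the wrist force passes 120 N, or if a joint passes its speed limit or range.

## Working session

There is one attempt and no reset: what is moved stays moved. The work goes in short steps, Python scripts to look and compute and a tool call to move; the robot and the scene stay as the last step left them, time stands still between calls to the robot, and variables do not carry over. Pictures are saved under pics/ and viewed, and the job is handed in when it is done.

Besides the shell and the picture viewer there is one more tool, called after "Request:" as name(argument=value, ...) on one line, values as JSON. send_rows: Moves the arm, as the interface text tells. Its arguments: {"type":"object","properties":{"motion":{"type":"array","items":{"type":"array","items":{"type":"array","items":{"type":"number"}}}},"fingers":{"type":"number"}},"required":["motion"]}

```bash
ls; mkdir -p pics; python3 - <<'E'
from plant import manip
import cv2
print(manip.state())
for n in("side","top"):
    f=manip.grab_frame(n); cv2.imwrite(f"pics/{n}0.png",f[:,:,::-1]); c=manip.calibration(n); print(n,c)
E
```

```text
pics
{'time': 0.0, 'joint_pos': array([-1.22396219e+00,  5.33627488e-02,  1.61432154e+00, -1.56651914e-07,
        1.47599859e+00, -1.18999768e-01]), 'joint_vel': array([ 0.00136185, -0.0003848 ,  0.00084494, -0.00139776, -0.00108148,
        0.00044781]), 'joint_efforts': array([-5.27705797e-04, -3.93674254e+01, -3.70181537e+01, -3.05420508e-04,
        7.05950733e-03,  1.70407048e-07]), 'tool_pos': array([ 0.28051323, -0.5578033 ,  0.23004292]), 'tool_rot': array([-0.16247775, -0.68792852, -0.16394617,  0.68809664]), 'contact_force': array([ 0.0883905 , -0.65573487, -0.31353866]), 'ft_torque': array([ 0.01258668,  0.01174359, -0.01441453]), 'gripper_width': 0.9954311800202443}
side {'mtx': array([[500.4504458 ,   0.        , 319.3829811 ],
       [  0.        , 500.4504458 , 239.66133796],
       [  0.        ,   0.        ,   1.        ]]), 'cam_to_world': array([[-0.99412773,  0.04725307, -0.0973509 ,  0.38976161],
       [-0.10756293, -0.52995473,  0.84117667,  0.8742915 ],
       [-0.01184339,  0.84670841,  0.53192538,  0.53314559],
       [ 0.        ,  0.        ,  0.        ,  1.        ]])}
top {'mtx': array([[540.52144306,   0.        , 320.54875141],
       [  0.        , 540.52144306, 242.57211366],
       [  0.        ,   0.        ,   1.        ]]), 'cam_to_world': array([[ 0.01484409,  0.99535926, -0.0950768 ,  0.35019989],
       [-0.99988557,  0.01505401,  0.00149098,  0.12723107],
       [ 0.00291534,  0.09504379,  0.99546882,  1.13120598],
       [ 0.        ,  0.        ,  0.        ,  1.        ]])}
```

View pics/side0.png

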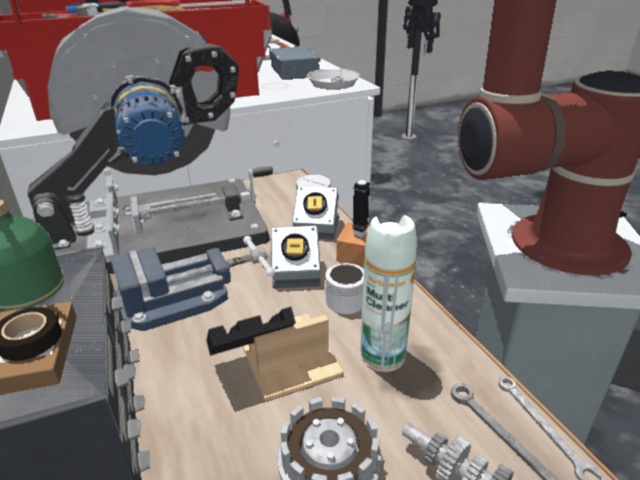

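View pics/top0.png

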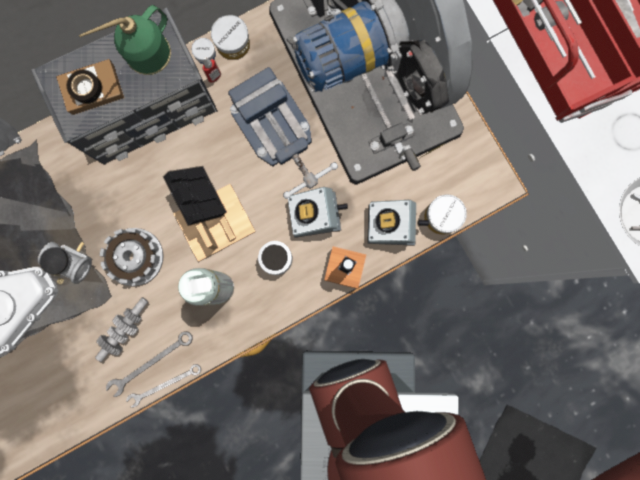

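```bash
python3 - <<'E'
from plant import manip
import numpy as np, pickle
out={}
for cam in("top","side"):
    c=manip.calibration(cam); T=c["cam_to_world"]
    for q in ["screwdriver","stand","mode_slot","other_slot","mode_box","other_box","tray","pocket","pocket_step","blade_tip","spray_can","piston","grease_tin"]:
        for d in manip.landmark_of(q,cam)[:3]:
            p=T@np.r_[d["centre"],1]; print(cam,q,"lm",np.round(p[:3],4),round(d["confidence"],2))
print(manip.state()["time"])
E
```

```text
top screwdriver lm [0.4081 0.0758 0.0028] 0.57
top stand lm [ 0.4081  0.0728 -0.0047] 0.71
top mode_slot lm [0.5131 0.1591 0.0617] 0.69
top other_slot lm [ 0.4981 -0.0037  0.0637] 0.73
top mode_box lm [ 0.5198  0.1441 -0.0018] 0.57
top mode_box lm [0.5134 0.1578 0.0617] 0.26
top tray lm [0.5122 0.323  0.0008] 0.86
top pocket lm [0.5368 0.34   0.0454] 0.69
top pocket lm [ 0.4222  0.218  -0.0016] 0.32
top pocket_step lm [0.5192 0.3694 0.0705] 0.58
top spray_can lm [ 0.3601  0.338  -0.0035] 0.85
top piston lm [0.52   0.1445 0.    ] 0.68
top piston lm [ 0.4209  0.22   -0.0006] 0.65
top grease_tin lm [ 0.5181 -0.1261 -0.0057] 0.76
top grease_tin lm [ 0.4976 -0.0019  0.0673] 0.44
side stand lm [0.4075 0.079  0.0037] 0.66
side stand lm [ 0.4266  0.2213 -0.0025] 0.34
side mode_slot lm [0.5171 0.1564 0.0722] 0.83
side other_slot lm [ 0.4999 -0.0049  0.0672] 0.47
side other_slot lm [ 0.4273  0.22   -0.0025] 0.21
side mode_box lm [5.177e-01 1.456e-01 1.000e-04] 0.91
side other_box lm [ 0.5032 -0.0161  0.0006] 0.71
side tray lm [0.5075 0.3283 0.0007] 0.71
side pocket lm [0.5361 0.337  0.0454] 0.72
side spray_can lm [0.3604 0.3399 0.001 ] 0.85
side spray_can lm [ 5.044e-01 -1.750e-02  1.000e-04] 0.75
side spray_can lm [0.5202 0.1465 0.0016] 0.66
side piston lm [ 0.4229  0.2198 -0.0044] 0.8
1.4
```

```bash
python3 - <<'E'
import cv2
a=cv2.imread("pics/top0.png");s=cv2.imread("pics/side0.png")
cv2.imwrite("pics/c1.png",cv2.resize(a[150:300,270:470],None,fx=4,fy=4,interpolation=cv2.INTER_CUBIC))
cv2.imwrite("pics/c2.png",cv2.resize(s[165:315,230:430],None,fx=4,fy=4,interpolation=cv2.INTER_CUBIC))
cv2.imwrite("pics/c3.png",cv2.resize(a[150:300,140:300],None,fx=4,fy=4,interpolation=cv2.INTER_CUBIC))
E
```

```text
(no output)
```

View pics/c1.png

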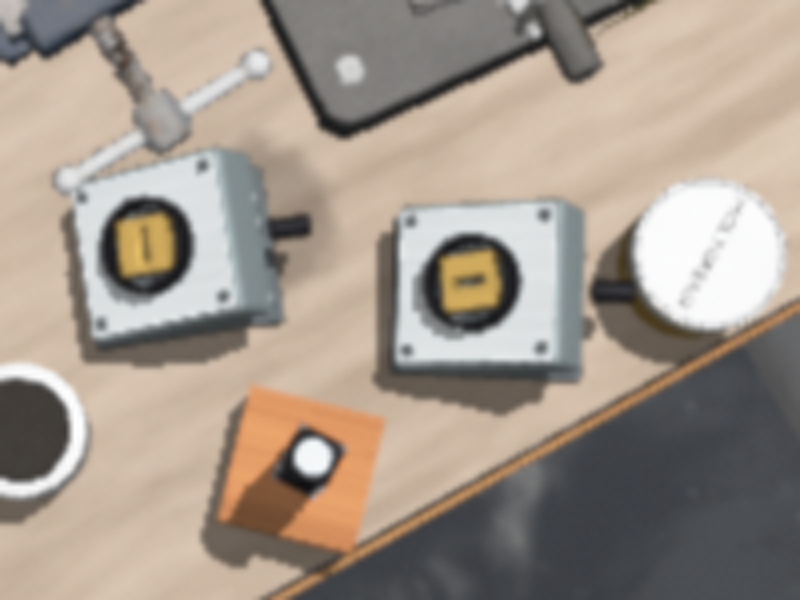

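View pics/c2.png

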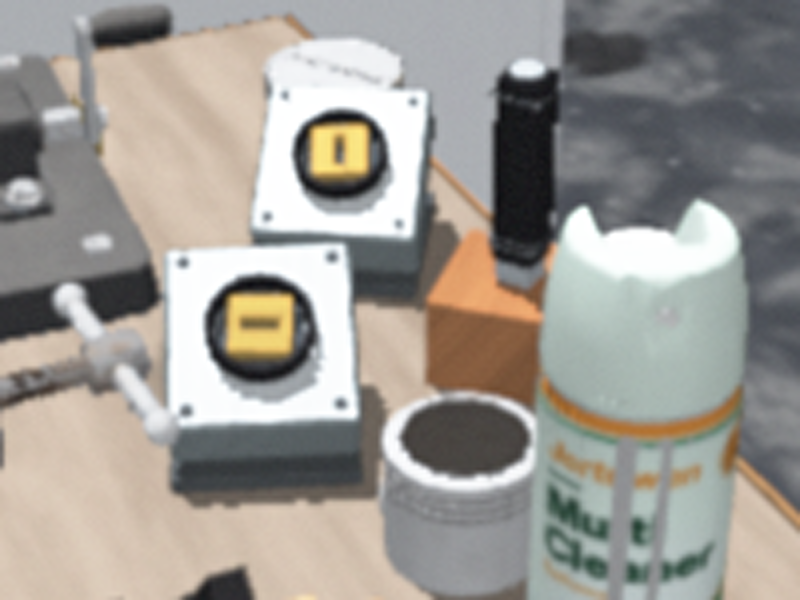

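View pics/c3.png

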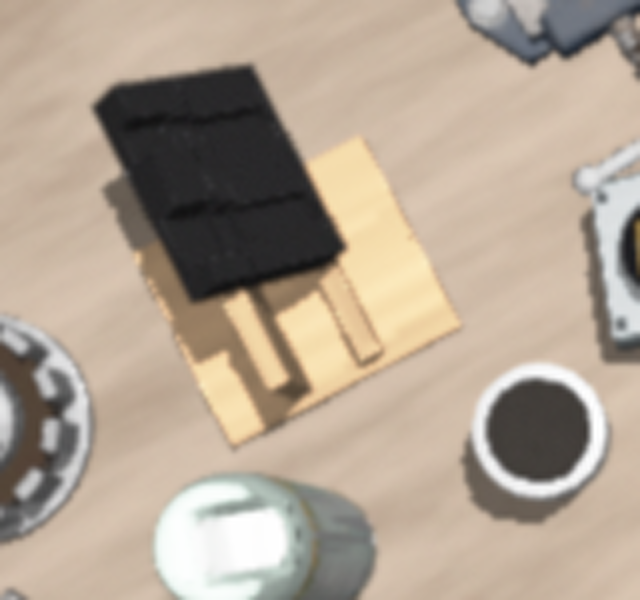

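```bash
cat > h.py <<'E'
import numpy as np, cv2
from scipy.spatial.transform import Rotation as R
from scipy.optimize import least_squares
from plant import manip
CAL={n:manip.calibration(n) for n in("top","side")}
def proj(p,cam):
    c=CAL[cam];T=np.linalg.inv(c["cam_to_world"]);q=T[:3,:3]@np.asarray(p,float)+T[:3,3]
    u=c["mtx"]@np.array([q[0],-q[1],-q[2]]);return u[:2]/u[2]
def ray(uv,cam):
    c=CAL[cam];d=np.linalg.inv(c["mtx"])@np.array([uv[0],uv[1],1.]);d=np.array([d[0],-d[1],-d[2]])
    T=c["cam_to_world"];return T[:3,3],T[:3,:3]@d
def atz(uv,cam,z):
    o,d=ray(uv,cam);return o+d*(z-o[2])/d[2]
def tri(obs):
    f=lambda p:np.concatenate([proj(p,c)-np.array(u) for c,u in obs])
    r=least_squares(f,[.5,.15,.06]);return r.x,r.fun
def crop(img,x0,y0,w,h,s,fn): cv2.imwrite(fn,cv2.resize(img[y0:y0+h,x0:x0+w],None,fx=s,fy=s,interpolation=cv2.INTER_CUBIC))
E
python3 - <<'E'
from h import *
a=cv2.imread("pics/top0.png");s=cv2.imread("pics/side0.png")
def yel(img,x0,y0,x1,y1):
    h=cv2.cvtColor(img,cv2.COLOR_BGR2HSV)[y0:y1,x0:x1]
    m=((h[...,0]>15)&(h[...,0]<32)&(h[...,1]>110)&(h[...,2]>110)).astype(np.uint8)
    m=cv2.morphologyEx(m,cv2.MORPH_CLOSE,np.ones((5,5)))
    n,l,st,c=cv2.connectedComponentsWithStats(m);i=1+np.argmax(st[1:,4]);return c[i]+[x0,y0],st[i,4]
mt,n1=yel(a,290,195,325,230);ms,n2=yel(s,280,230,312,262)
ot,n3=yel(a,370,205,405,240);os_,n4=yel(s,300,185,330,220)
print(mt,n1,ms,n2);print("mode",tri([("top",mt),("side",ms)]));print("other",tri([("top",ot),("side",os_)]))
crop(a,325,240,50,50,12,"pics/d1.png");crop(s,325,165,60,100,6,"pics/d2.png");crop(s,190,290,170,110,4,"pics/d3.png")
# orientation model
st=manip.state();q=st["tool_rot"];Rm=R.from_quat([q[1],q[2],q[3],q[0]]).as_matrix();print(Rm)
j=st["joint_pos"]
print((R.from_euler('z',j[0])*R.from_euler('y',j[1]+j[2]-np.pi/2)*R.from_euler('x',j[3])*R.from_euler('y',j[4])*R.from_euler('x',j[5])).as_matrix())
E
```

```text
[306.04166667 210.78645833] 192 [294.51574803 246.01181102] 254
mode (array([0.51604219, 0.15557022, 0.06319119]), array([-0.01556927, -0.27342048,  0.2354948 ,  0.03325013]))
other (array([ 0.49993137, -0.00625977,  0.06391406]), array([-0.0134285 , -0.34995693,  0.348788  ,  0.04587757]))
[[-7.88134326e-06  4.49187784e-01 -8.93437370e-01]
 [ 3.19839672e-05 -8.93437370e-01 -4.49187784e-01]
 [-9.99999999e-01 -3.21158746e-05 -7.32532074e-06]]
[[-7.88134326e-06  8.93437370e-01  4.49187784e-01]
 [ 3.19839672e-05  4.49187784e-01 -8.93437370e-01]
 [-9.99999999e-01  7.32532074e-06 -3.21158746e-05]]
```

View pics/d1.png

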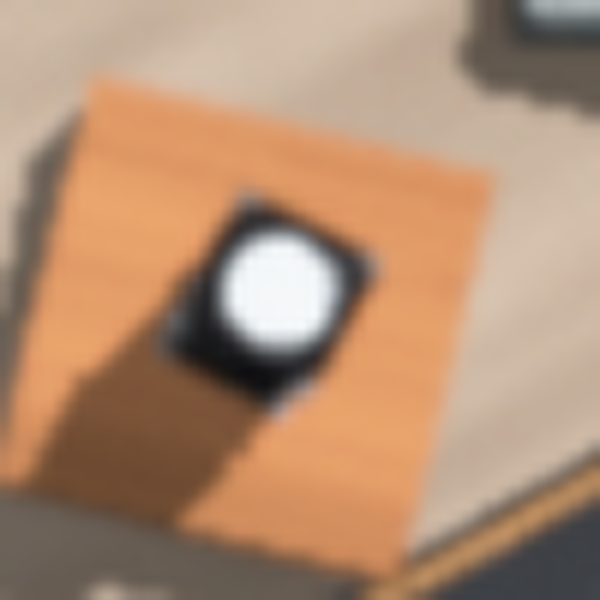

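View pics/d2.png

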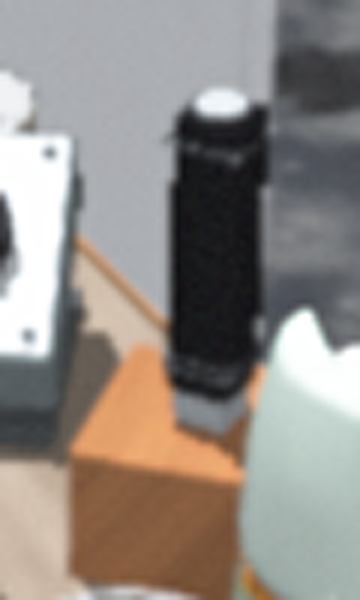

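View pics/d3.png

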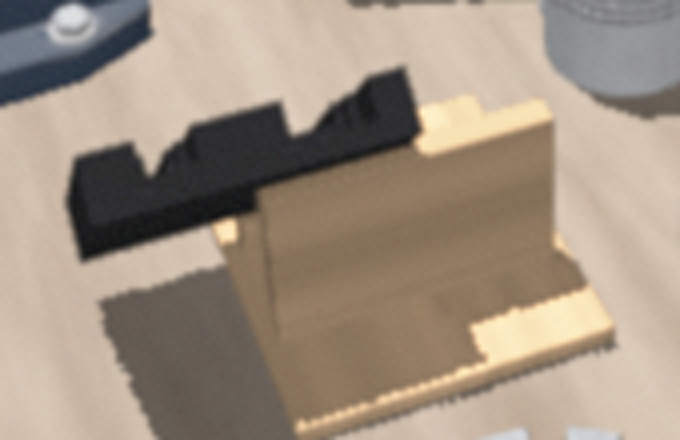

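```bash
python3 - <<'E'
from h import *
a=cv2.imread("pics/top0.png");s=cv2.imread("pics/side0.png")
def white(img,x0,y0,x1,y1,t):
    g=img[y0:y1,x0:x1].min(axis=2).astype(float);w=np.clip(g-t,0,255);ys,xs=np.mgrid[y0:y1,x0:x1];return np.array([(w*xs).sum(),(w*ys).sum()])/w.sum()
t=white(a,341,257,356,272,100);u=white(s,355,178,370,187,120);print(t,u)
print(tri([("top",t),("side",u)]),atz(t,"top",.152),atz(u,"side",.152))
# stand top corners from d1 (z=.046)
for c in [(92,75),(493,175),(405,575),(5,480)]:
    print(np.round(atz((325+c[0]/12-.5,240+c[1]/12-.5),"top",.046),4))
# handle corners
hc=[(250,195),(378,262),(283,412),(165,345)]
P=[atz((325+c[0]/12-.5,240+c[1]/12-.5),"top",.152) for c in hc]
for i in range(4): d=P[(i+1)%4]-P[i];print(np.round(P[i],4),np.linalg.norm(d),np.degrees(np.arctan2(d[1],d[0])))
# mode face screws
sc=[(82,198),(203,165),(222,297),(100,325)]
z=[.042,.074,.074,.042]
P=[atz((270+c[0]/4-.4,150+c[1]/4-.4),"top",zz) for c,zz in zip(sc,z)]
for i in range(4): d=P[(i+1)%4]-P[i];print(np.round(P[i],4),np.linalg.norm(d),np.degrees(np.arctan2(d[1],d[0])))
E
```

```text
[347.82921857 263.75107588] [361.6275764  180.60945274]
(array([0.40608819, 0.0758488 , 0.15435331]), array([ 0.00392642, -0.17960866,  0.17238013,  0.01727836])) [0.40589678 0.07572886 0.152     ] [0.40649373 0.07084304 0.152     ]
[0.4478 0.1021 0.046 ]
[0.4319 0.0346 0.046 ]
[0.3648 0.0488 0.046 ]
[0.3797 0.1158 0.046 ]
[0.4204 0.0804 0.152 ] 0.02181367643941 -116.87225716855052
[0.4105 0.0609 0.152 ] 0.02688553986498332 148.27837995170705
[0.3876 0.0751 0.152 ] 0.020441592188506892 61.22743147647129
[0.3975 0.093  0.152 ] 0.026126590174478454 -28.823266488543638
[0.5423 0.189  0.042 ] 0.0702836758159978 -79.09945145737073
[0.5542 0.1276 0.074 ] 0.0666101829889228 -171.0660643504614
[0.4884 0.1172 0.074 ] 0.07007409794128183 100.2256743988231
[0.4773 0.1786 0.042 ] 0.06586845343478086 9.120491302692752
```

Request:
send_rows(motion=[[[0.7, 3.52, 0, 0, 0, 0.05], [0.7, 3.52, 0, 0, 0, 0.05], [0.7, 3.52, 0, 0, 0, 0.05], [0.7, 3.52, 0, 0, 0, 0.05], [0.7, 3.52, 0, 0, 0, 0.05], [0.7, 3.52, 0, 0, 0, 0.05], [0.7, 3.52, 0, 0, 0, 0.05], [0.7, 3.52, 0, 0, 0, 0.05], [0.7, 3.52, 0, 0, 0, 0.05], [0.7, 3.52, 0, 0, 0, 0.05], [0.7, 3.52, 0, 0, 0, 0.05], [0.7, 3.52, 0, 0, 0, 0.05]]], fingers=0)

```text
time: 2.4
tool_pos: [0.3647, -0.1344, 0.2316]
tool_rot: [0.36, 0.609, 0.359, -0.608]
contact_force: [1.3, -0.1, 0.3]
gripper_width: 0.996
```

Request:
send_rows(motion=[[[0.7, 3.5, 0, 0, 0, 0], [0.7, 3.5, 0, 0, 0, 0], [0.7, 3.5, 0, 0, 0, 0], [0.7, 3.5, 0, 0, 0, 0], [0.7, 3.5, 0, 0, 0, 0], [0.6, 3.5, 0, 0, 0, 0], [0, 0, 0, 0, 0, 0], [0, 0, 0, 0, 0, 0]]])

```text
time: 3.07
tool_pos: [0.4055, 0.0756, 0.2313]
tool_rot: [-0.361, -0.608, -0.361, 0.608]
contact_force: [-0.2, 0.1, 0.0]
gripper_width: 0.999
```

```bash
python3 - <<'E'
from h import *
st=manip.state();q=st["tool_rot"];Rm=R.from_quat([q[1],q[2],q[3],q[0]]).as_matrix()
print(st["time"],st["tool_pos"],np.round(Rm,4),np.degrees(np.arctan2(Rm[1,1],Rm[0,1])),st["joint_pos"])
E
```

```text
3.0667 [0.40553647 0.07556073 0.23134507] [[-2.000e-04  8.773e-01 -4.799e-01]
 [-3.000e-04 -4.799e-01 -8.773e-01]
 [-1.000e+00 -0.000e+00  4.000e-04]] -28.67582391130523 [ 3.56551917e-03 -4.96168247e-01  2.07752726e+00 -3.06621430e-04
  1.56044881e+00  5.04056260e-01]
```

Request:
send_rows(motion=[[[0.05, 0, -3.2, 0, 0, 0], [0, 0, -3.2, 0, 0, 0], [0, 0, -3.2, 0, 0, 0], [0, 0, -3.2, 0, 0, 0], [0, 0, 0, 0, 0, 0], [0, 0, 0, 0, 0, 0]]])

```text
time: 3.57
tool_pos: [0.4048, 0.0729, 0.102]
tool_rot: [-0.358, -0.608, -0.359, 0.611]
contact_force: [-0.3, 0.0, 1.5]
gripper_width: 1.002
```

```bash
python3 - <<'E'
from h import *
f=manip.grab_frame("side")[:,:,::-1];crop(f,280,80,160,140,4,"pics/e1.png")
print(manip.state()["tool_pos"])
E
```

```text
[0.40663798 0.07310652 0.10426506]
```

View pics/e1.png

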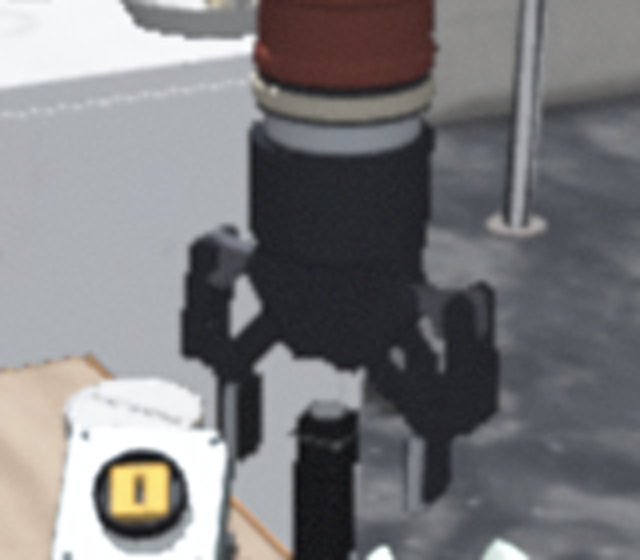

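Request:
send_rows(motion=[[[0, 0, 0, 0, 0, 0], [0, 0, 0, 0, 0, 0], [0, 0, 0, 0, 0, 0]]])

```text
time: 3.87
tool_pos: [0.4078, 0.0738, 0.1056]
tool_rot: [0.36, 0.61, 0.358, -0.608]
contact_force: [-0.2, 0.1, -0.0]
gripper_width: 1.0
```

```bash
python3 - <<'E'
from h import *
for i in range(3):
    f=manip.grab_frame("top");print(manip.state()["tool_pos"],manip.state()["joint_pos"])
E
```

```text
[0.40741968 0.07391477 0.1051393 ] [-6.58064764e-04 -3.80469756e-01  2.21125460e+00 -6.34934918e-05
  1.30753075e+00  5.04445697e-01]
[0.40711146 0.07397927 0.10470429] [-5.11642762e-04 -3.80146107e-01  2.21179093e+00 -4.61151285e-05
  1.30742555e+00  5.04430812e-01]
[0.40683556 0.07402154 0.10431582] [-4.13544005e-04 -3.79819276e-01  2.21224307e+00 -3.78668588e-05
  1.30737410e+00  5.04481614e-01]
```

Request:
send_rows(motion=[[[-0.05, 0.12, -0.1, 0, 0, 0], [0, 0, 0, 0, 0, 0], [0, 0, 0, 0, 0, 0], [0, 0, 0, 0, 0, 0], [0, 0, 0, 0, 0, 0], [0, 0, 0, 0, 0, 0]]], fingers=1)

```text
time: 4.52
tool_pos: [0.4058, 0.0752, 0.1023]
tool_rot: [0.359, 0.609, 0.359, -0.609]
contact_force: [0.2, -0.3, 0.6]
gripper_width: 0.27
```

```bash
python3 - <<'E'
from h import *
s=manip.state();print({k:s[k] for k in("time","tool_pos","tool_rot","contact_force","ft_torque","gripper_width")})
E
```

```text
{'time': 4.5167, 'tool_pos': array([0.40582872, 0.07515732, 0.1023472 ]), 'tool_rot': array([ 0.35932288,  0.60911157,  0.35914252, -0.60900477]), 'contact_force': array([ 0.19546567, -0.28028318,  0.57445942]), 'ft_torque': array([-0.1148841 , -0.11585234, -0.02634473]), 'gripper_width': 0.2699365230391701}
```

Request:
send_rows(motion=[[[0, 0, 1.5, 0, 0, 0], [0, 0, 3, 0, 0, 0], [0, 0, 3, 0, 0, 0], [0, 0, 3, 0, 0, 0], [0, 0, 3, 0, 0, 0], [0, 0, 1.5, 0, 0, 0], [0, 0, 0, 0, 0, 0], [0, 0, 0, 0, 0, 0]]])

```text
time: 5.18
tool_pos: [0.4059, 0.0752, 0.2524]
tool_rot: [0.359, 0.609, 0.359, -0.609]
contact_force: [-0.3, -0.1, -1.5]
gripper_width: 0.274
```

```bash
python3 - <<'E'
from h import *
f=manip.grab_frame("side")[:,:,::-1];crop(f,300,80,120,120,5,"pics/e2.png");cv2.imwrite("pics/side2.png",f)
s=manip.state();print({k:s[k] for k in("time","tool_pos","contact_force","gripper_width","joint_pos")})
print(proj(s["tool_pos"]-[0,0,.1005],"side"))
E
```

```text
{'time': 5.2333, 'tool_pos': array([0.40512424, 0.07520195, 0.25079379]), 'contact_force': array([ 0.14357815, -0.53222408, -3.14843111]), 'gripper_width': 0.278422771630503, 'joint_pos': array([ 2.46972259e-03, -5.04608912e-01,  2.05128367e+00,  4.22277734e-06,
        1.59696625e+00,  5.07482607e-01])}
[362.28753835 182.59347519]
```

View pics/e2.png

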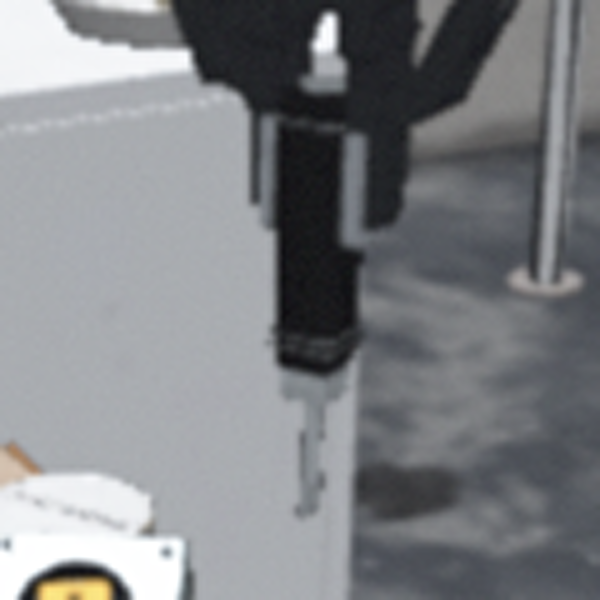

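Request:
send_rows(motion=[[[0, 0, 0, 0, 0, 0.11], [0, 0, 0, 0, 0, 0.11], [0, 0, 0, 0, 0, 0.11], [0, 0, 0, 0, 0, 0.11], [0, 0, 0, 0, 0, 0.11], [0, 0, 0, 0, 0, 0.11], [0, 0, 0, 0, 0, 0], [0, 0, 0, 0, 0, 0]]])

```text
time: 5.9
tool_pos: [0.4048, 0.0752, 0.25]
tool_rot: [0.536, 0.46, 0.538, -0.461]
contact_force: [1.1, -0.9, -0.3]
gripper_width: 0.273
```

```bash
python3 - <<'E'
from h import *
f=manip.grab_frame("side")[:,:,::-1];crop(f,330,140,60,60,10,"pics/e3.png");cv2.imwrite("pics/side3.png",f)
s=manip.state();print({k:s[k] for k in("time","tool_pos","contact_force","gripper_width","joint_pos")})
print(proj(s["tool_pos"]-[0,0,.1005],"side"))
E
```

```text
{'time': 5.95, 'tool_pos': array([0.4049552 , 0.07520014, 0.25046607]), 'contact_force': array([-0.19413064,  0.30527618, -1.51666273]), 'gripper_width': 0.2772054371130076, 'joint_pos': array([ 2.43332523e-03, -5.04144077e-01,  2.05151204e+00,  5.19888609e-05,
        1.59730704e+00, -1.49932038e-01])}
[362.37791206 182.76610275]
```

View pics/e3.png

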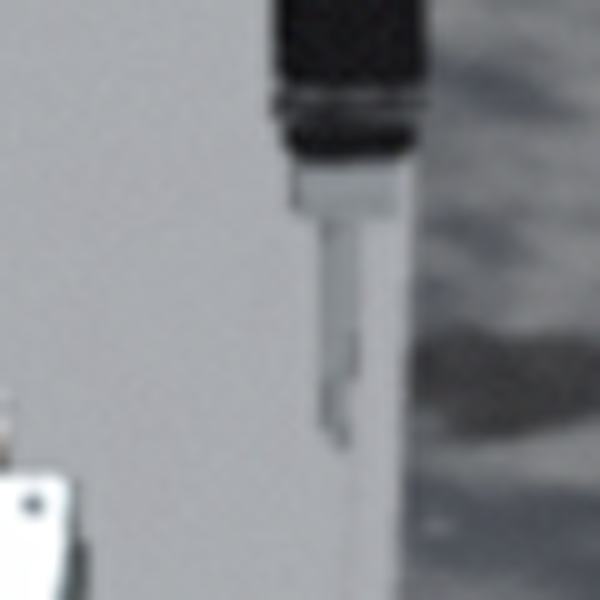

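```bash
cat >> h.py <<'E'
def toolR(z,x):
    x=np.array(x)/np.linalg.norm(x);z=np.array(z)-np.dot(z,x)*x;z/=np.linalg.norm(z);return np.column_stack([x,np.cross(z,x),z])
def wrist(Rt,j1,j23):
    A=(R.from_euler('z',j1)*R.from_euler('y',j23-np.pi/2))
    M=(A.inv()*R.from_matrix(Rt)*R.from_euler('x',-np.pi/2)).as_matrix()
    out=[]
    for s in (1,-1):
        j5=s*np.arccos(M[0,0]); 
        j4=np.arctan2(M[1,0]*s,-M[2,0]*s); j6=np.arctan2(M[0,1]*s,M[0,2]*s)
        out.append((j4,j5,j6))
    return out
FKD=[]
E
python3 - <<'E'
from h import *
s=manip.state();q=s["tool_rot"];Rm=R.from_quat([q[1],q[2],q[3],q[0]]).as_matrix();j=s["joint_pos"]
print(j,wrist(Rm,j[0],j[1]+j[2]))
J=np.array([[-1.22396219,.0533627,1.61432154,0,1.47599859,-.119],[.00356552,-.49616825,2.07752726,0,1.56044881,.504],[.00243,-.504144,2.051512,0,1.597307,-.15],[-.000413,-.3798,2.212243,0,1.307374,.504]])
P=np.array([[.28051323,-.5578033,.23004292],[.40553647,.07556073,.23134507],[.4049552,.0752,.25046607],[.40683556,.07402154,.10431582]])
def fk(p,j):
    a1,h,L2,L3,d=p; # h includes -d6
    r=a1+L2*np.sin(j[1])+L3*np.sin(j[1]+j[2]); z=h+L2*np.cos(j[1])+L3*np.cos(j[1]+j[2])
    c,s=np.cos(j[0]),np.sin(j[0]); return np.array([r*c-d*s,r*s+d*c,z])
f=lambda p:np.concatenate([(fk(p,j)-x)*1000 for j,x in zip(J,P)])
r=least_squares(f,[0,.1,.4,.4,.07]);print(r.x,r.fun)
n=np.array([-.078,.494,.866]);b=np.array([.988,.156,0])
for j1 in(.4,.5,.6):
  for j23 in (1.4,1.7):
    for k in (1,-1):
        for t in (0,np.pi/2):
            Rt=R.from_rotvec(-n*t).as_matrix()@toolR(k*b,-n)
            print(j1,j23,k,round(t,1),[np.round(w,2) for w in wrist(Rt,j1,j23) if w[1]>0])
E
```

```text
[ 2.43332523e-03 -5.04144077e-01  2.05151204e+00  5.19888609e-05
  1.59730704e+00 -1.49932038e-01] [(np.float64(5.198886092119563e-05), np.float64(1.597307037519567), np.float64(-0.14993203812852993)), (np.float64(-3.141540664728872), np.float64(-1.597307037519567), np.float64(2.9916606154612633))]
[-0.0092608  -0.12543267  0.41435043  0.60683835  0.07417989] [-1.07566171e+00  2.91695740e+00 -4.18327089e-01 -5.51520047e+00
  4.59215267e-02  1.19775349e+00 -7.88095004e+00 -5.49985392e-02
  1.11754932e+00  1.65049610e+01 -1.64831975e-02 -1.89697570e+00]
0.4 1.4 1 0 [array([-0.53,  1.84, -1.45])]
0.4 1.4 1 1.6 [array([-0.53,  1.84,  0.13])]
0.4 1.4 -1 0 [array([-0.53,  1.84,  1.7 ])]
0.4 1.4 -1 1.6 [array([-0.53,  1.84, -3.02])]
0.4 1.7 1 0 [array([-0.51,  1.58, -1.3 ])]
0.4 1.7 1 1.6 [array([-0.51,  1.58,  0.27])]
0.4 1.7 -1 0 [array([-0.51,  1.58,  1.85])]
0.4 1.7 -1 1.6 [array([-0.51,  1.58, -2.87])]
0.5 1.4 1 0 [array([-0.52,  1.89, -1.36])]
0.5 1.4 1 1.6 [array([-0.52,  1.89,  0.21])]
0.5 1.4 -1 0 [array([-0.52,  1.89,  1.79])]
0.5 1.4 -1 1.6 [array([-0.52,  1.89, -2.93])]
0.5 1.7 1 0 [array([-0.49,  1.63, -1.21])]
0.5 1.7 1 1.6 [array([-0.49,  1.63,  0.36])]
0.5 1.7 -1 0 [array([-0.49,  1.63,  1.93])]
0.5 1.7 -1 1.6 [array([-0.49,  1.63, -2.78])]
0.6 1.4 1 0 [array([-0.51,  1.94, -1.26])]
0.6 1.4 1 1.6 [array([-0.51,  1.94,  0.31])]
0.6 1.4 -1 0 [array([-0.51,  1.94,  1.88])]
0.6 1.4 -1 1.6 [array([-0.51,  1.94, -2.84])]
0.6 1.7 1 0 [array([-0.47,  1.67, -1.12])]
0.6 1.7 1 1.6 [array([-0.47,  1.67,  0.45])]
0.6 1.7 -1 0 [array([-0.47,  1.67,  2.02])]
0.6 1.7 -1 1.6 [array([-0.47,  1.67, -2.69])]
```

```bash
python3 - <<'E'
from h import *
s=manip.state();q=s["tool_rot"];Rm=R.from_quat([q[1],q[2],q[3],q[0]]).as_matrix()
n=np.array([-.078,.494,.866]);n/=np.linalg.norm(n);b=np.array([.988,.156,0])
Rt=toolR(b,-n);rv=R.from_matrix(Rt@Rm.T).as_rotvec();print(rv,np.linalg.norm(rv)/.125)
S=np.array([.516,.1565,.0635])
T=S+n*(.1005+.04);print(T,(T-s["tool_pos"])*100)
E
```

```text
[-0.46663293  0.3401958   1.53624314] 13.129563455937234
[0.50504142 0.22590436 0.18516838] [10.00862148 15.07042275 -6.5297696 ]
```

Request:
send_rows(motion=[[[0.6, 0.9, 0, -0.0292, 0.0213, 0.096], [0.6, 0.9, 0, -0.0292, 0.0213, 0.096], [0.6, 0.9, 0, -0.0292, 0.0213, 0.096], [0.6, 0.9, 0, -0.0292, 0.0213, 0.096], [0.6, 0.9, 0, -0.0292, 0.0213, 0.096], [0.6, 0.9, 0, -0.0292, 0.0213, 0.096], [0.6, 0.9, 0, -0.0292, 0.0213, 0.096], [0.6, 0.9, 0, -0.0292, 0.0213, 0.096], [0.6, 0.9, 0, -0.0292, 0.0213, 0.096], [0.6, 0.9, 0, -0.0292, 0.0213, 0.096], [0.6, 0.9, 0, -0.0292, 0.0213, 0.096], [0.6, 0.9, 0, -0.0292, 0.0213, 0.096]]])

```text
time: 6.95
tool_pos: [0.4778, 0.1838, 0.2513]
tool_rot: [0.698, -0.06, 0.676, -0.228]
contact_force: [-0.2, -0.4, -0.9]
gripper_width: 0.271
```

Request:
send_rows(motion=[[[0.7, 1.1, -1.5, -0.0292, 0.0213, 0.096], [0.7, 1.1, -1.5, -0.0292, 0.0213, 0.096], [0.7, 1.1, -1.5, -0.0292, 0.0213, 0.096], [0.7, 1.0, -1.5, -0.0292, 0.0213, 0.096], [0, 0, 0, 0, 0, 0], [0, 0, 0, 0, 0, 0]]])

```text
time: 7.45
tool_pos: [0.5046, 0.2261, 0.1904]
tool_rot: [0.694, -0.236, 0.668, -0.128]
contact_force: [0.0, -0.4, -0.8]
gripper_width: 0.274
```

```bash
cat >> h.py <<'E'
def st():
    s=manip.state();q=s["tool_rot"];s["R"]=R.from_quat([q[1],q[2],q[3],q[0]]).as_matrix();return s
E
python3 - <<'E'
from h import *
f=manip.grab_frame("side")[:,:,::-1].copy();cv2.imwrite("pics/side4.png",f);g=manip.grab_frame("top")[:,:,::-1].copy();cv2.imwrite("pics/top4.png",g)
crop(f,240,160,120,120,5,"pics/f1.png");crop(g,250,150,120,120,5,"pics/f2.png")
s=st();print({k:s[k] for k in("time","tool_pos","contact_force","gripper_width","joint_pos")})
n=np.array([-.078,.494,.866]);b=np.array([.988,.156,0]);Rt=toolR(b,-n)
print("rot err",R.from_matrix(Rt@s["R"].T).as_rotvec())
tip=s["tool_pos"]+s["R"][:,0]*.1005;print(tip,proj(tip,"side"),proj(tip,"top"))
E
```

```text
{'time': 7.55, 'tool_pos': array([0.50588865, 0.2259006 , 0.19299331]), 'contact_force': array([-0.6395431 , -0.02732782, -1.5054355 ]), 'gripper_width': 0.27430692478610713, 'joint_pos': array([ 0.52092734,  0.06346978,  1.73020015, -0.48400771,  1.55179492,
       -1.14616807])}
rot err [-0.00270062  0.00012491  0.00030471]
[0.51372314 0.17648831 0.10583084] [293.27166029 231.27308272] [294.56416197 208.11782246]
```

View pics/f1.png

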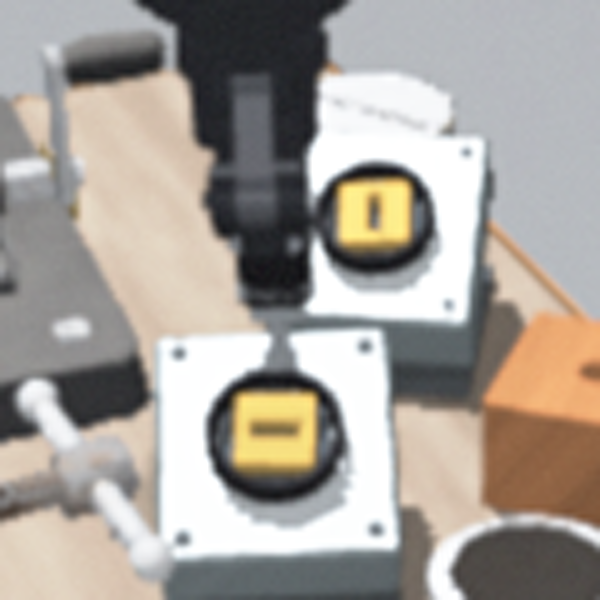

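View pics/f2.png

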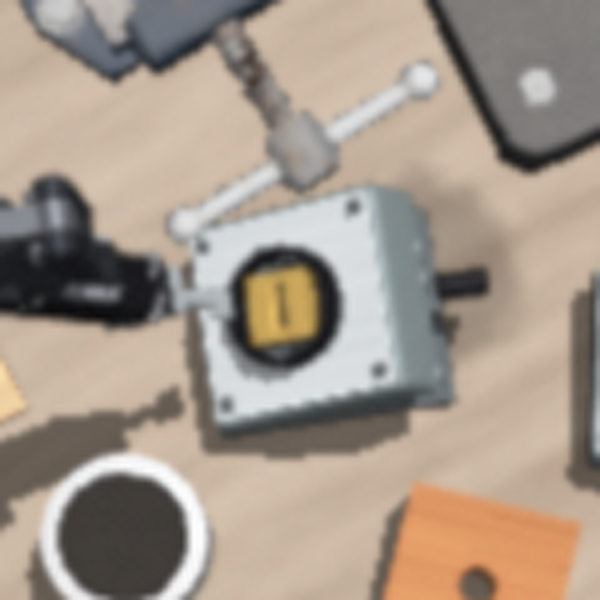

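```bash
python3 - <<'E'
from h import *
f=cv2.imread("pics/side4.png");g=cv2.imread("pics/top4.png")
crop(f,275,212,45,45,13,"pics/g1.png");crop(g,280,190,45,45,13,"pics/g2.png")
E
```

```text
(no output)
```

View pics/g1.png

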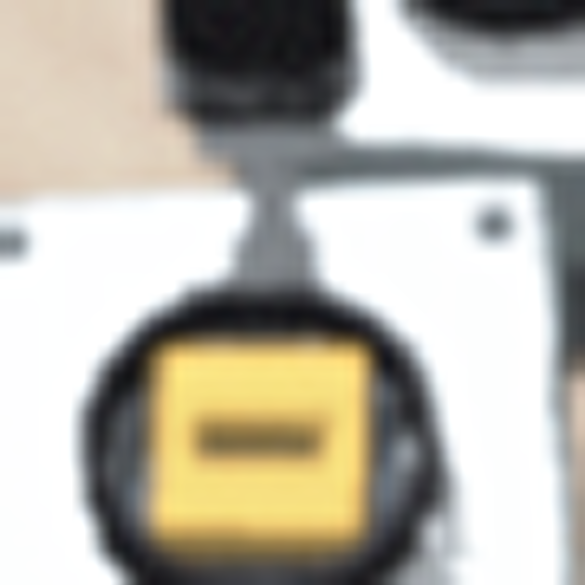

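View pics/g2.png

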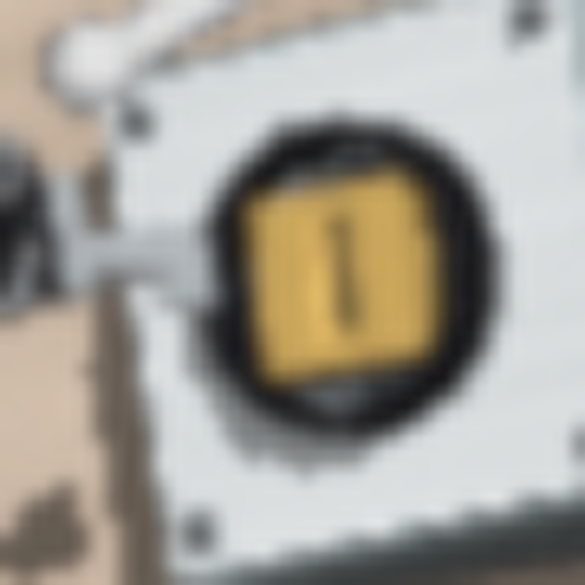

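```bash
python3 - <<'E'
from h import *
t,e1=tri([("side",(295.7,233.7)),("top",(296.1,210.2))])
for S in [((294.5,245.4),(306.1,210.5)),((294.5,246.0),(306.04,210.8))]:
    q,e2=tri([("side",S[0]),("top",S[1])])
    n=np.array([-.078,.494,.866]);n/=np.linalg.norm(n);b=np.array([.988,.156,0]);u=np.cross(n,b)
    d=q-t;print(t,e1,q,e2,"along n",d@n*1e3,"b",d@b*1e3,"u",d@u*1e3,u)
s=st();print(s["tool_pos"],s["tool_pos"]+s["R"][:,0]*.1005)
E
```

```text
[0.51047616 0.17372916 0.09965374] [-0.09715944 -0.01377747  0.00660003  0.11356795] [0.51621458 0.15541628 0.06437088] [ 0.14005802  0.01979409 -0.0092971  -0.1625301 ] along n -40.04758763871843 b 2.8127451711507585 u 1.2059649820589597 [-0.13509087  0.85557549 -0.50022099]
[0.51047616 0.17372916 0.09965374] [-0.09715944 -0.01377747  0.00660003  0.11356795] [0.51604379 0.15557486 0.06321439] [ 0.24941725  0.03521643 -0.0164909  -0.28958432] along n -40.957414507234596 b 2.6687462046975474 u 1.9432188785843516 [-0.13509087  0.85557549 -0.50022099]
[0.50588865 0.2259006  0.19299331] [0.51372314 0.17648831 0.10583084]
```

Request:
send_rows(motion=[[[0.16, -0.44, -0.89, 0, 0, 0], [0.16, -0.44, -0.89, 0, 0, 0], [0.16, -0.43, -0.89, 0, 0, 0], [0, 0, 0, 0, 0, 0], [0, 0, 0, 0, 0, 0], [0, 0, 0, 0, 0, 0], [0, 0, 0, 0, 0, 0]]])

```text
time: 8.13
tool_pos: [0.5108, 0.2132, 0.1661]
tool_rot: [0.695, -0.236, 0.667, -0.127]
contact_force: [1.0, 0.8, -1.2]
gripper_width: 0.276
```

```bash
python3 - <<'E'
from h import *
f=manip.grab_frame("side")[:,:,::-1].copy();cv2.imwrite("pics/side5.png",f);g=manip.grab_frame("top")[:,:,::-1].copy();cv2.imwrite("pics/top5.png",g)
crop(f,275,212,45,45,13,"pics/g3.png");crop(g,280,190,45,45,13,"pics/g4.png")
s=st();print({k:s[k] for k in("time","tool_pos","contact_force","joint_pos")})
E
```

```text
{'time': 8.2333, 'tool_pos': array([0.51077617, 0.21338346, 0.16615518]), 'contact_force': array([-0.10062516,  0.17215676, -1.93247132]), 'joint_pos': array([ 0.49885445,  0.08096478,  1.75899427, -0.48990388,  1.50000414,
       -1.14612414])}
```

View pics/g3.png

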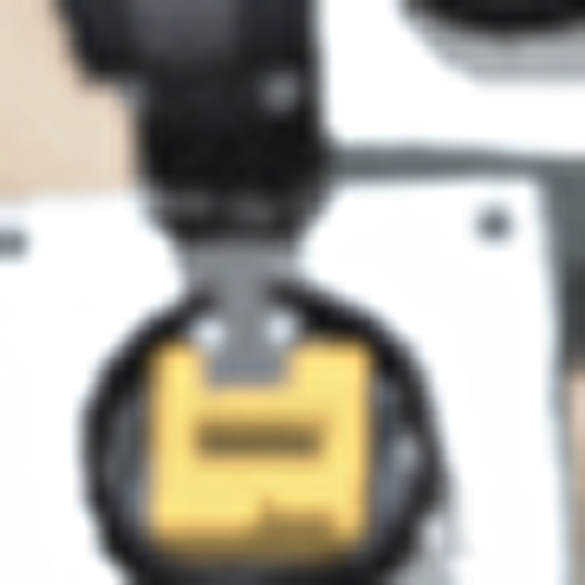

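View pics/g4.png

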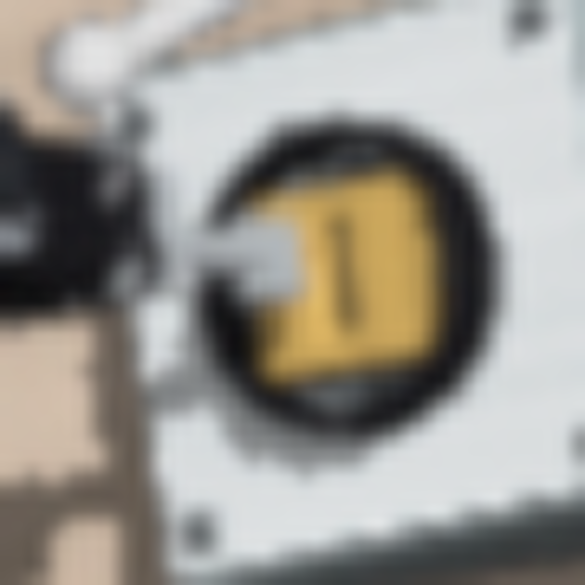

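```bash
cat >> h.py <<'E'
n=np.array([-.078,.494,.866]);n/=np.linalg.norm(n);b=np.array([.988,.156,0]);b/=np.linalg.norm(b);u=np.cross(n,b)
def g(uv,x0,y0,s): return (x0+uv[0]/s-.46,y0+uv[1]/s-.46)
E
python3 - <<'E'
from h import *
t,e1=tri([("side",g((248,385),275,212,13)),("top",g((301,260),280,190,13))])
q,e2=tri([("side",g((260,440),275,212,13)),("top",g((345,272),280,190,13))])
d=q-t;print(t,e1,q,e2,"n,b,u",d@n*1e3,d@b*1e3,d@u*1e3)
s=st();dt=t-s["tool_pos"];print(s["tool_pos"],s["R"].T@dt*1e3)
E
```

```text
[0.51617888 0.1618346  0.077095  ] [ 0.19862198  0.02826283 -0.01364477 -0.23102885] [0.5161974  0.15545283 0.06443396] [ 0.10533777  0.01488696 -0.00699206 -0.12224103] n,b,u -14.117966867298396 -0.9770292561798882 0.8705230543082347
[0.51077617 0.21338346 0.16615518] [103.00410974  -0.5502536   -2.83524073]
```

Request:
send_rows(motion=[[[-0.02, -0.22, -0.45, 0, 0, 0], [0, -0.22, -0.45, 0, 0, 0], [0, 0, 0, 0, 0, 0], [0, 0, 0, 0, 0, 0], [0, 0, 0, 0, 0, 0], [0, 0, 0, 0, 0, 0]]])

```text
time: 8.73
tool_pos: [0.5104, 0.2088, 0.1567]
tool_rot: [0.695, -0.236, 0.667, -0.127]
contact_force: [-0.9, -0.9, -1.2]
gripper_width: 0.274
```

```bash
python3 - <<'E'
from h import *
f=manip.grab_frame("side")[:,:,::-1].copy();cv2.imwrite("pics/side6.png",f);k=manip.grab_frame("top")[:,:,::-1].copy();cv2.imwrite("pics/top6.png",k)
a=cv2.resize(f[222:262,275:315],None,fx=10,fy=10,interpolation=cv2.INTER_CUBIC);c=cv2.resize(k[190:230,285:325],None,fx=10,fy=10,interpolation=cv2.INTER_CUBIC)
cv2.imwrite("pics/g5.png",np.hstack([a,c]))
s=st();print({k:s[k] for k in("time","tool_pos","contact_force")})
E
```

```text
{'time': 8.8333, 'tool_pos': array([0.51041967, 0.20878529, 0.15681209]), 'contact_force': array([ 0.71358385, -0.52533247, -1.87511131])}
```

View pics/g5.png

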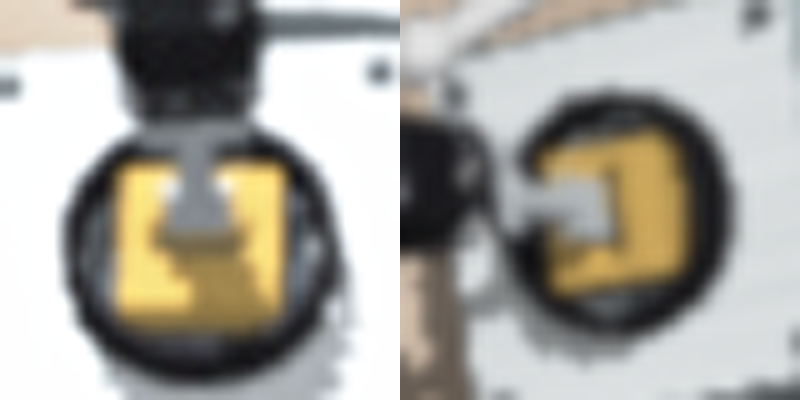

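Request:
send_rows(motion=[[[0.02, -0.1, -0.17, 0, 0, 0], [0.02, -0.1, -0.17, 0, 0, 0], [0.02, -0.1, -0.17, 0, 0, 0], [0, 0, 0, 0, 0, 0], [0, 0, 0, 0, 0, 0]]])

```text
time: 9.25
tool_pos: [0.5108, 0.2055, 0.1512]
tool_rot: [0.695, -0.236, 0.667, -0.127]
contact_force: [0.2, 0.1, -1.7]
gripper_width: 0.271
```

```bash
python3 - <<'E'
from h import *
f=manip.grab_frame("side")[:,:,::-1].copy();cv2.imwrite("pics/side7.png",f);k=manip.grab_frame("top")[:,:,::-1].copy();cv2.imwrite("pics/top7.png",k)
a=cv2.resize(f[222:262,275:315],None,fx=10,fy=10,interpolation=cv2.INTER_CUBIC);c=cv2.resize(k[190:230,285:325],None,fx=10,fy=10,interpolation=cv2.INTER_CUBIC)
cv2.imwrite("pics/g6.png",np.hstack([a,c]))
s=st();F=s["contact_force"];print({k:s[k] for k in("time","tool_pos","contact_force","ft_torque")},F@n,F@b,F@u)
E
```

```text
{'time': 9.35, 'tool_pos': array([0.51090124, 0.20567046, 0.15145959]), 'contact_force': array([ 0.26599009,  0.56917708, -1.50302677]), 'ft_torque': array([0.37337209, 0.05822513, 0.00810472])} -1.041155370091458 0.35150548203568194 1.2025980858994478
```

View pics/g6.png

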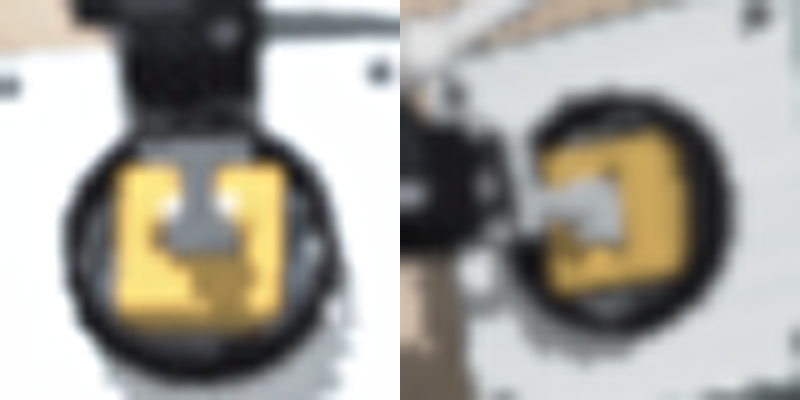

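Request:
send_rows(motion=[[[0.02, -0.1, -0.17, 0, 0, 0], [0.02, -0.1, -0.17, 0, 0, 0], [0, 0, 0, 0, 0, 0], [0, 0, 0, 0, 0, 0], [0, 0, 0, 0, 0, 0]]])

```text
time: 9.77
tool_pos: [0.5112, 0.2037, 0.148]
tool_rot: [0.695, -0.236, 0.667, -0.127]
contact_force: [0.2, 0.4, -1.8]
gripper_width: 0.273
```

```bash
python3 - <<'E'
from h import *
f=manip.grab_frame("side")[:,:,::-1].copy();cv2.imwrite("pics/side8.png",f);k=manip.grab_frame("top")[:,:,::-1].copy();cv2.imwrite("pics/top8.png",k)
a=cv2.resize(f[222:262,275:315],None,fx=10,fy=10,interpolation=cv2.INTER_CUBIC);c=cv2.resize(k[190:230,285:325],None,fx=10,fy=10,interpolation=cv2.INTER_CUBIC)
cv2.imwrite("pics/g7.png",np.hstack([a,c]))
s=st();F=s["contact_force"];print({k:s[k] for k in("time","tool_pos","contact_force","ft_torque")},F@n,F@b,F@u)
E
```

```text
{'time': 9.8667, 'tool_pos': array([0.51123435, 0.2037209 , 0.14805407]), 'contact_force': array([-0.85827897,  0.8909739 , -2.33490396]), 'ft_torque': array([ 0.47810694,  0.13935839, -0.01224312])} -1.5148824001160273 -0.7088176022083692 2.0457181447440784
```

View pics/g7.png

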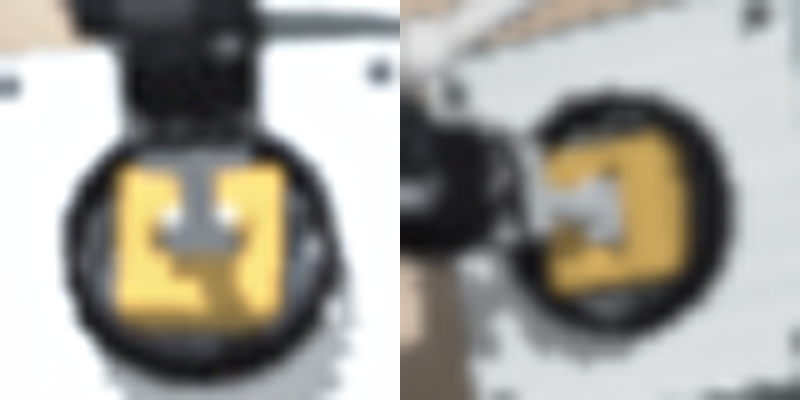

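Request:
send_rows(motion=[[[0.02, -0.08, -0.18, 0, 0, 0], [0.01, -0.08, -0.18, 0, 0, 0], [0, 0, 0, 0, 0, 0], [0, 0, 0, 0, 0, 0]]])

```text
time: 10.2
tool_pos: [0.5122, 0.203, 0.1468]
tool_rot: [0.696, -0.235, 0.666, -0.127]
contact_force: [-3.7, 3.8, 7.1]
gripper_width: 0.271
```

```bash
python3 - <<'E'
from h import *
f=manip.grab_frame("side")[:,:,::-1].copy();cv2.imwrite("pics/side9.png",f);k=manip.grab_frame("top")[:,:,::-1].copy();cv2.imwrite("pics/top9.png",k)
a=cv2.resize(f[222:262,275:315],None,fx=10,fy=10,interpolation=cv2.INTER_CUBIC);c=cv2.resize(k[190:230,285:325],None,fx=10,fy=10,interpolation=cv2.INTER_CUBIC)
cv2.imwrite("pics/g8.png",np.hstack([a,c]))
s=st();F=s["contact_force"];print({k:s[k] for k in("time","tool_pos","contact_force","ft_torque")},F@n,F@b,F@u)
tip=s["tool_pos"]+s["R"]@[.103,-.0005,-.0028];print((tip-[.5162,.1555,.0644])@n)
E
```

```text
{'time': 10.3, 'tool_pos': array([0.51219235, 0.20303221, 0.14678319]), 'contact_force': array([-2.60400671,  4.59064112,  6.43393595]), 'ft_torque': array([ 0.22983497,  0.64187203, -0.29417657])} 8.04237216550739 -1.85617318843463 1.0607731612665228
-0.007872852533162627
```

View pics/g8.png

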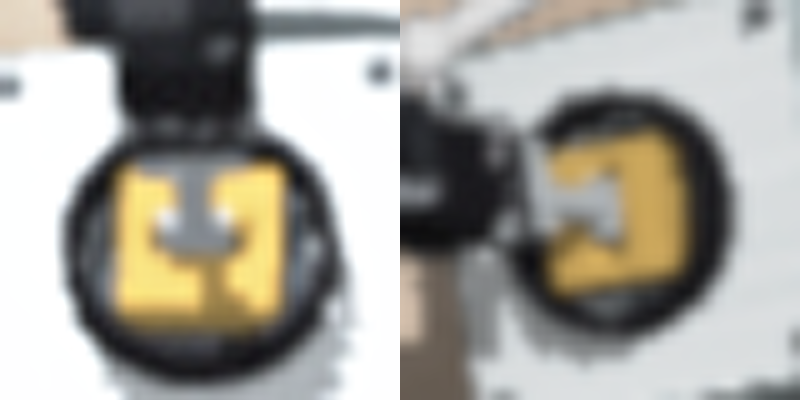

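Request:
send_rows(motion=[[[-0.01, 0.04, 0.07, 0, 0, 0], [-0.005, -0.006, 0.003, 0.0086, -0.0543, -0.0953], [-0.005, -0.006, 0.003, 0.0086, -0.0543, -0.0953], [-0.005, -0.006, 0.003, 0.0086, -0.0543, -0.0953], [-0.005, -0.006, 0.003, 0.0086, -0.0543, -0.0953], [-0.005, -0.006, 0.003, 0.0086, -0.0543, -0.0953], [0, 0, 0, 0, 0, 0], [0, 0, 0, 0, 0, 0]]])

```text
time: 10.97
tool_pos: [0.5119, 0.2026, 0.1471]
tool_rot: [0.734, -0.038, 0.606, -0.304]
contact_force: [-0.8, 2.4, 5.7]
gripper_width: 0.275
```

```bash
cat > look.py <<'E'
from h import *
import sys
i=sys.argv[1]
f=manip.grab_frame("side")[:,:,::-1].copy();cv2.imwrite(f"pics/side{i}.png",f);k=manip.grab_frame("top")[:,:,::-1].copy();cv2.imwrite(f"pics/top{i}.png",k)
a=cv2.resize(f[222:262,275:315],None,fx=10,fy=10,interpolation=cv2.INTER_CUBIC);c=cv2.resize(k[190:230,285:325],None,fx=10,fy=10,interpolation=cv2.INTER_CUBIC)
cv2.imwrite(f"pics/p{i}.png",np.hstack([a,c]))
s=st();F=s["contact_force"];print({k:s[k] for k in("time","tool_pos","contact_force","ft_torque","joint_pos")},"Fnbu",F@n,F@b,F@u,"Tn",s["ft_torque"]@n)
tip=s["tool_pos"]+s["R"]@[.103,-.0005,-.0028];print("depth",(tip-[.5162,.1555,.0644])@n)
zz=s["R"][:,2];print("blade ang from level, cw deg",np.degrees(np.arctan2(-zz@u,zz@b)),"tilt",np.degrees(np.arccos(-s["R"][:,0]@n)))
E
python3 look.py 10
```

```text
{'time': 11.0667, 'tool_pos': array([0.51188716, 0.20264131, 0.14704362]), 'contact_force': array([-1.87039637,  2.62024869,  4.72105104]), 'ft_torque': array([ 0.10568005,  0.43869551, -0.18037733]), 'joint_pos': array([ 0.48259393,  0.08868373,  1.78521995, -0.49613909,  1.46148563,
       -0.59314179])} Fnbu 5.528513888009959 -1.4388475332946389 0.1328932908226277 Tn 0.05226378641212143
depth -0.007815393519379394
blade ang from level, cw deg 31.418103728425915 tilt 0.20151676444642744
```

View pics/p10.png

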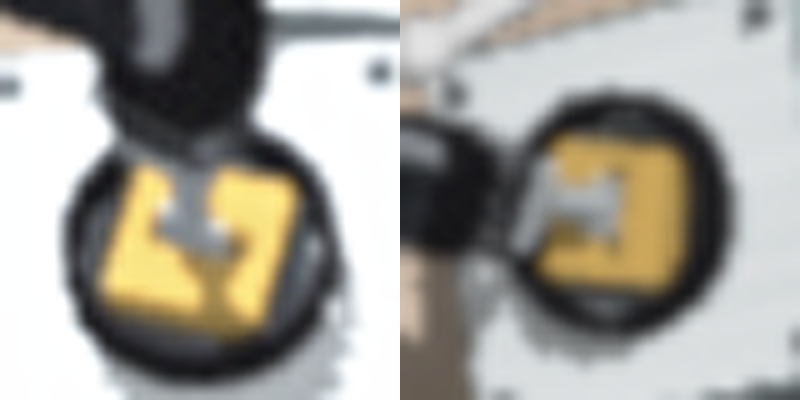

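Request:
send_rows(motion=[[[-0.005, -0.006, 0.003, 0.0086, -0.0543, -0.0953], [-0.005, -0.006, 0.003, 0.0086, -0.0543, -0.0953], [-0.005, -0.006, 0.003, 0.0086, -0.0543, -0.0953], [-0.005, -0.006, 0.003, 0.0086, -0.0543, -0.0953], [-0.005, -0.006, 0.003, 0.0086, -0.0543, -0.0953], [-0.005, -0.006, 0.003, 0.0086, -0.0543, -0.0953], [0, 0, 0, 0, 0, 0], [0, 0, 0, 0, 0, 0]]])

```text
time: 11.73
tool_pos: [0.5108, 0.2019, 0.1473]
tool_rot: [0.707, 0.201, 0.475, -0.485]
contact_force: [-4.1, 2.6, 6.4]
gripper_width: 0.274
```

```bash
python3 look.py 11
```

```text
{'time': 11.8333, 'tool_pos': array([0.51078161, 0.20190979, 0.14734068]), 'contact_force': array([-4.26241918,  2.10976991,  7.1110566 ]), 'ft_torque': array([-0.26241452,  0.91304694, -0.51893829]), 'joint_pos': array([ 0.48284906,  0.08714926,  1.78681189, -0.49711302,  1.46401472,
        0.06720553])} Fnbu 7.532583812241807 -3.8812146623722494 -1.175936272242387 Tn 0.02211212366796596
depth -0.00782978279629702
blade ang from level, cw deg 69.23291947255106 tilt 0.06730285136790894
```

View pics/p11.png

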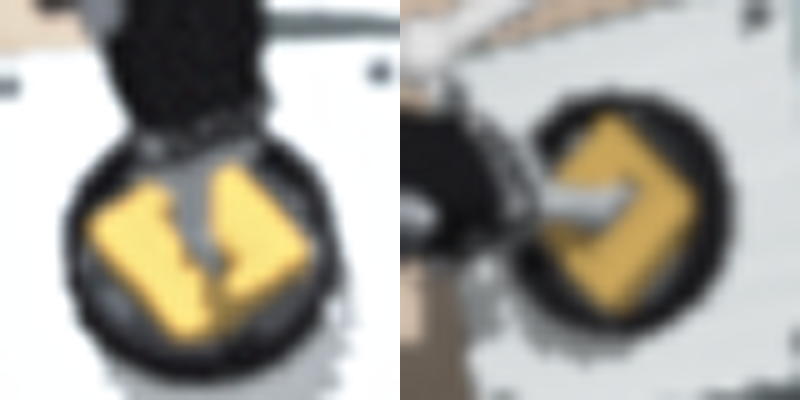

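Request:
send_rows(motion=[[[-0.015, -0.006, 0.003, 0.0086, -0.0543, -0.0953], [-0.015, -0.006, 0.003, 0.0086, -0.0543, -0.0953], [-0.015, -0.006, 0.003, 0.0086, -0.0543, -0.0953], [-0.01, -0.006, 0.003, 0.0086, -0.0543, -0.0953], [-0.005, -0.006, 0.003, 0.0086, -0.0543, -0.0953], [0, 0, 0, 0, 0, 0], [0, 0, 0, 0, 0, 0]]])

```text
time: 12.42
tool_pos: [0.5096, 0.2018, 0.1473]
tool_rot: [0.625, 0.385, 0.326, -0.596]
contact_force: [-6.3, 3.0, 7.8]
gripper_width: 0.27
```

```bash
python3 look.py 12
```

```text
{'time': 12.5167, 'tool_pos': array([0.50960559, 0.20177746, 0.14729353]), 'contact_force': array([-5.5983416 ,  2.45582756,  8.64854477]), 'ft_torque': array([-0.21200219,  1.26832287, -0.67880627]), 'joint_pos': array([ 0.48350042,  0.08579543,  1.78843256, -0.49672355,  1.4655266 ,
        0.61780085])} Fnbu 9.139141946541416 -5.146817312269367 -1.4684005868191954 Tn 0.05523933769270639
depth -0.007843688724452805
blade ang from level, cw deg 100.74250732275218 tilt 0.030097399014348228
```

View pics/p12.png

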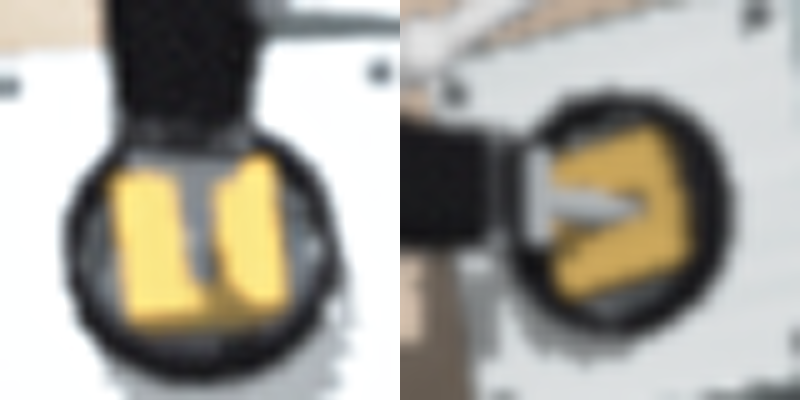

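Request:
send_rows(motion=[[[-0.01, 0, 0, 0.0086, -0.0543, -0.0953], [0, 0, 0, 0.0063, -0.0395, -0.0693], [0, 0, 0, 0, 0, 0], [0, 0, 0, 0, 0, 0], [0, 0, 0, 0, 0, 0]]])

```text
time: 12.93
tool_pos: [0.5093, 0.202, 0.1472]
tool_rot: [-0.586, -0.442, -0.268, 0.624]
contact_force: [-6.2, 3.4, 8.2]
gripper_width: 0.27
```

```bash
python3 look.py 13
```

```text
{'time': 13.0333, 'tool_pos': array([0.50934541, 0.20194852, 0.14716807]), 'contact_force': array([-6.48839421,  4.11097321,  7.41717218]), 'ft_torque': array([ 0.01726717,  1.46606628, -0.55156498]), 'joint_pos': array([ 0.48388002,  0.08582197,  1.78860934, -0.49644092,  1.46577625,
        0.80762386])} Fnbu 8.95984615354882 -5.767837541120345 0.6833814961476554 Tn 0.24522531212162735
depth -0.007847580117240531
blade ang from level, cw deg 111.59591556451171 tilt 0.03941339164535235
```

View pics/p13.png

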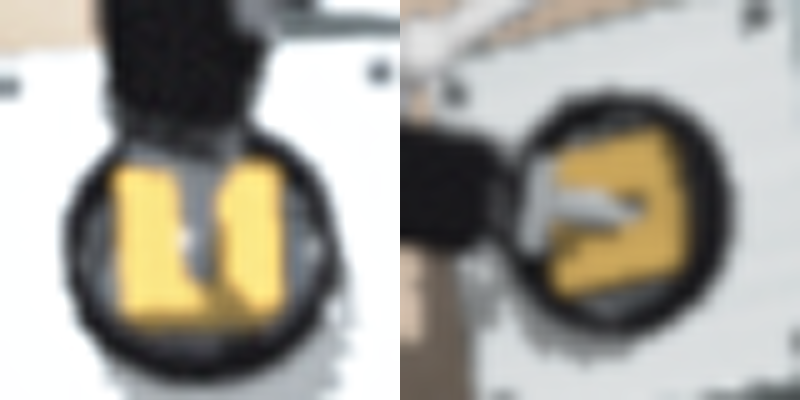

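Request:
send_rows(motion=[[[0, 0, 0, -0.0067, 0.0425, 0.0745], [0, 0, 0, -0.0067, 0.0425, 0.0745], [0, 0, 0, 0, 0, 0], [-0.04, 0.25, 0.43, 0, 0, 0], [-0.08, 0.49, 0.87, 0, 0, 0], [-0.12, 0.74, 1.3, 0, 0, 0], [-0.16, 0.99, 1.73, 0, 0, 0], [-0.16, 0.99, 1.73, 0, 0, 0], [0, 0, 0, 0, 0, 0], [0, 0, 0, 0, 0, 0]]])

```text
time: 13.87
tool_pos: [0.5056, 0.237, 0.2076]
tool_rot: [0.623, 0.392, 0.32, -0.597]
contact_force: [0.1, 0.4, -1.3]
gripper_width: 0.273
```

```bash
python3 look.py 14; python3 - <<'E'
from h import *
f=cv2.imread("pics/side14.png");g_=cv2.imread("pics/top14.png")
a=cv2.resize(f[170:290,230:370],None,fx=4,fy=4,interpolation=cv2.INTER_CUBIC);cv2.imwrite("pics/q14.png",a)
E
```

```text
{'time': 13.9667, 'tool_pos': array([0.50433025, 0.23571628, 0.20516503]), 'contact_force': array([-1.34726196,  0.37387388, -1.44397998]), 'ft_torque': array([ 0.41202397,  0.05531041, -0.01625703]), 'joint_pos': array([ 0.5375107 ,  0.06443246,  1.70879217, -0.48353679,  1.57814707,
        0.63331926])} Fnbu -0.9606700296589236 -1.272465137201504 1.223895512928573 Tn -0.018892394684586637
depth 0.05944806949405874
blade ang from level, cw deg 101.70956926133798 tilt 0.056569234432571135
```

View pics/p14.png

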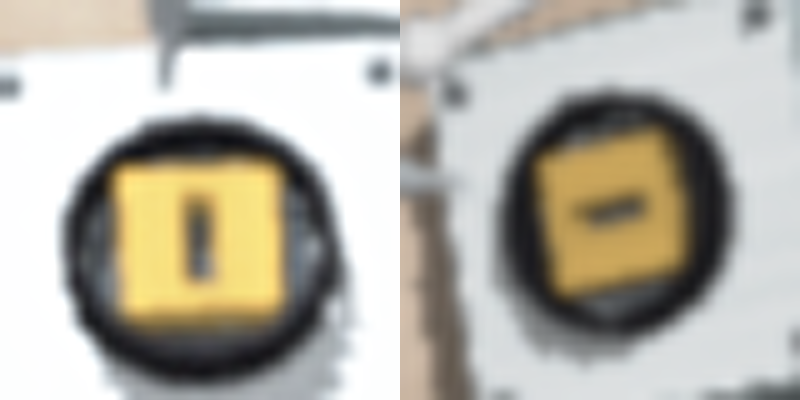

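View pics/q14.png

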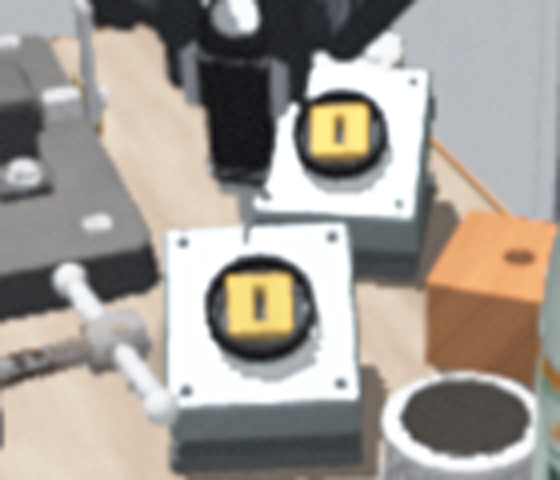

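```bash
python3 - <<'E'
from h import *
f=cv2.imread("pics/side0.png");k=cv2.imread("pics/top0.png")
crop(f,200,300,100,70,8,"pics/t1.png");crop(k,155,155,110,110,5.4,"pics/t2.png")
E
```

```text
(no output)
```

View pics/t1.png

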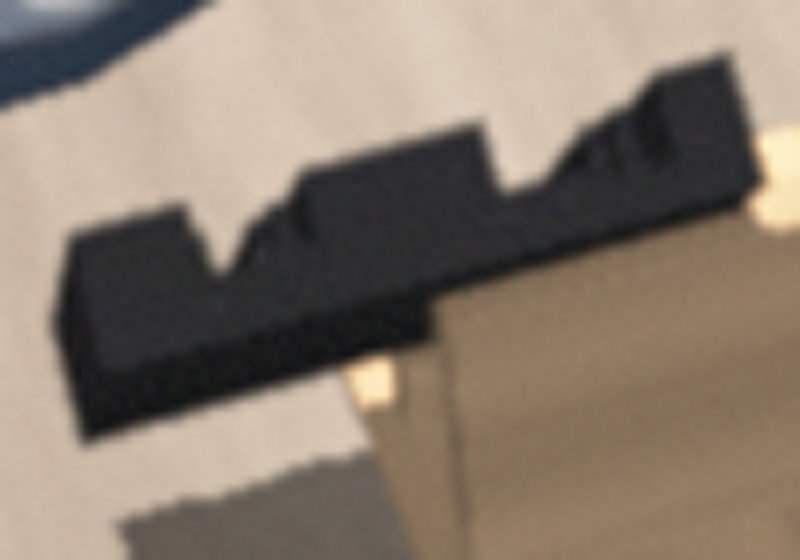

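View pics/t2.png

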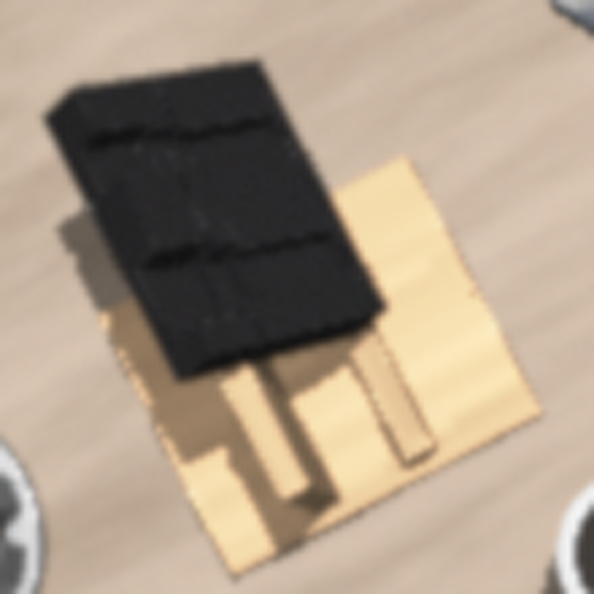

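```bash
cat > pk.py <<'E'
from h import *
def PR(yaw): # yaw of downslope dir d
    d=np.array([np.cos(yaw),np.sin(yaw),0]);Z=np.array([0,0,1.]);c,s=np.cos(np.radians(40)),np.sin(np.radians(40))
    y=c*d+s*Z; z=-s*d+c*Z; return np.column_stack([np.cross(y,z),y,z])
E
python3 - <<'E'
from pk import *
S=[((72,235),(-82,3,80)),((730,55),(28,3,80)),((480,125),(-14.5,3,80)),((655,78),(14.5,3,80)),((500,190),(-14.5,-12.3,80)),((185,205),None)]
T=[((75,88),(-82,3,80)),((262,62),(-82,3,-10)),((383,308),(28,3,-10))]
obs=[("side",(200+p[0]/8-.44,300+p[1]/8-.44),np.array(q)/1e3) for p,q in S if q]+[("top",(155+p[0]/5.4-.41,155+p[1]/5.4-.41),np.array(q)/1e3) for p,q in T]
for cams in [("side","top"),("side",),("top",)]:
  for fz in (0,1):
    o=[a for a in obs if a[0] in cams]
    def f(p): 
        M=PR(p[2]);P=np.array([p[0],p[1],p[3] if fz else .045]);return np.concatenate([proj(P+M@q,c)-uv for c,uv,q in o])
    r=least_squares(f,[.537,.34,-1.05,.045]);print(cams,fz,r.x,np.degrees(r.x[2]));print(np.round(r.fun.reshape(-1,2),1).tolist())
E
```

```text
('side', 'top') 0 [ 0.53477575  0.33944737 -1.08074193  0.045     ] -61.921951455998105
[[-0.6, -0.8], [0.3, -0.2], [0.5, -0.8], [-0.1, -0.6], [1.1, 2.5], [-0.5, -1.0], [-0.4, -1.2], [0.9, 0.4]]
('side', 'top') 1 [ 0.53492388  0.33923904 -1.07916444  0.0446852 ] -61.83156775848127
[[-0.5, -0.7], [0.3, -0.2], [0.5, -0.7], [-0.1, -0.5], [1.1, 2.5], [-0.4, -1.0], [-0.4, -1.2], [1.0, 0.3]]
('side',) 0 [ 0.53566431  0.33951877 -1.06939629  0.045     ] -61.271893855136355
[[-0.7, -0.5], [-0.1, -0.5], [0.2, -0.8], [-0.4, -0.7], [0.9, 2.4]]
('side',) 1 [ 0.53733533  0.33311909 -1.07173557  0.03930034] -61.405925187705606
[[-0.0, -0.7], [-0.4, -0.3], [0.2, -0.8], [-0.6, -0.6], [0.9, 2.3]]
('top',) 0 [ 0.53351651  0.33935414 -1.08188436  0.045     ] -61.98740788974531
[[-0.5, -0.4], [-0.4, -0.6], [0.9, 1.0]]
('top',) 1 [ 0.53946282  0.34611486 -1.08290654  0.0158322 ] -62.04597446829334
[[0.4, -0.1], [-0.5, -0.1], [0.1, 0.3]]
```

```bash
python3 - <<'E'
from pk import *
M=PR(np.radians(-61.8));s=st();print(np.round(M,3))
for k in (1,-1):
    Rt=toolR(k*M[:,0],-M[:,2]);rv=R.from_matrix(Rt@s["R"].T).as_rotvec();print(k,rv,np.linalg.norm(rv))
    for j1 in(.7,.9): 
        for j23 in (1.6,1.8): print(j1,j23,[np.round(w,2) for w in wrist(Rt,j1,j23) if w[1]>0])
tip=np.array([.535,.3393,.045])
print("TCP home",tip+M[:,2]*.102,s["tool_pos"])
E
```

```text
[[-0.881  0.362 -0.304]
 [-0.473 -0.675  0.566]
 [ 0.     0.643  0.766]]
1 [ 0.10906648 -0.76817789 -0.80293573] 1.1165565625514176
0.7 1.6 [array([-0.69,  1.68,  1.75])]
0.7 1.8 [array([-0.68,  1.53,  1.88])]
0.9 1.6 [array([-0.65,  1.81,  1.91])]
0.9 1.8 [array([-0.63,  1.65,  2.03])]
-1 [-0.4669209   0.97210213  1.75744279] 2.0619415158421663
0.7 1.6 [array([-0.69,  1.68, -1.39])]
0.7 1.8 [array([-0.68,  1.53, -1.27])]
0.9 1.6 [array([-0.65,  1.81, -1.23])]
0.9 1.8 [array([-0.63,  1.65, -1.11])]
TCP home [0.50401752 0.39708208 0.12313653] [0.50433025 0.23571628 0.20516503]
```

Request:
send_rows(motion=[[[0.19, 1.26, 0, 0.0109, -0.0768, -0.0803], [0.19, 1.26, 0, 0.0109, -0.0768, -0.0803], [0.19, 1.26, -0.3, 0.0109, -0.0768, -0.0803], [0.19, 1.26, -0.3, 0.0109, -0.0768, -0.0803], [0.19, 1.26, -0.5, 0.0109, -0.0768, -0.0803], [0.19, 1.26, -0.5, 0.0109, -0.0768, -0.0803], [0.19, 1.26, -0.5, 0.0109, -0.0768, -0.0803], [0.19, 1.26, -0.5, 0.0109, -0.0768, -0.0803], [0.19, 1.26, -0.5, 0.0109, -0.0768, -0.0803], [0.19, 1.26, -0.5, 0.0109, -0.0768, -0.0803], [0, 0, 0, 0, 0, 0], [0, 0, 0, 0, 0, 0]]])

```text
time: 14.97
tool_pos: [0.5228, 0.3614, 0.1678]
tool_rot: [0.398, 0.702, -0.072, -0.586]
contact_force: [0.2, -0.3, -0.9]
gripper_width: 0.277
```

Request:
send_rows(motion=[[[0, 0, 0, 0, 0, 0], [0, 0, 0, 0, 0, 0]]])

```text
time: 15.13
tool_pos: [0.5239, 0.3612, 0.1704]
tool_rot: [0.397, 0.703, -0.073, -0.585]
contact_force: [-0.3, 0.6, -1.8]
gripper_width: 0.276
```

```bash
cat > look2.py <<'E'
from pk import *
import sys
i=sys.argv[1]
f=manip.grab_frame("side")[:,:,::-1].copy();cv2.imwrite(f"pics/side{i}.png",f);k=manip.grab_frame("top")[:,:,::-1].copy();cv2.imwrite(f"pics/top{i}.png",k)
cv2.imwrite(f"pics/p{i}.png",np.hstack([cv2.resize(f[260:360,200:300],None,fx=4,fy=4,interpolation=cv2.INTER_CUBIC),cv2.resize(k[150:250,160:260],None,fx=4,fy=4,interpolation=cv2.INTER_CUBIC)]))
M=PR(np.radians(-61.8));H=np.array([.535,.3393,.045])
s=st();print({k:s[k] for k in("time","tool_pos","contact_force","joint_pos","gripper_width")})
Rt=toolR(M[:,0],-M[:,2]);print("roterr",R.from_matrix(Rt@s["R"].T).as_rotvec())
tip=s["tool_pos"]+s["R"]@[.102,-.0005,-.0018];print("tip in pocket mm",M.T@(tip-H)*1e3,proj(tip,"side"),proj(tip,"top"))
E
python3 look2.py 20
```

```text
{'time': 15.2333, 'tool_pos': array([0.52396906, 0.3614556 , 0.17083644]), 'contact_force': array([-0.27681076, -0.11558797, -1.07482371]), 'joint_pos': array([ 0.76030624,  0.27975193,  1.57541382, -0.67016502,  1.51912692,
        1.95694581]), 'gripper_width': 0.27548093808220525}
roterr [-2.94463309e-05  1.09037700e-03  5.48964601e-04]
tip in pocket mm [-2.58871281 61.48713855 10.2983795 ] [251.34524149 283.22581983] [229.44030528 186.54214534]
```

View pics/p20.png

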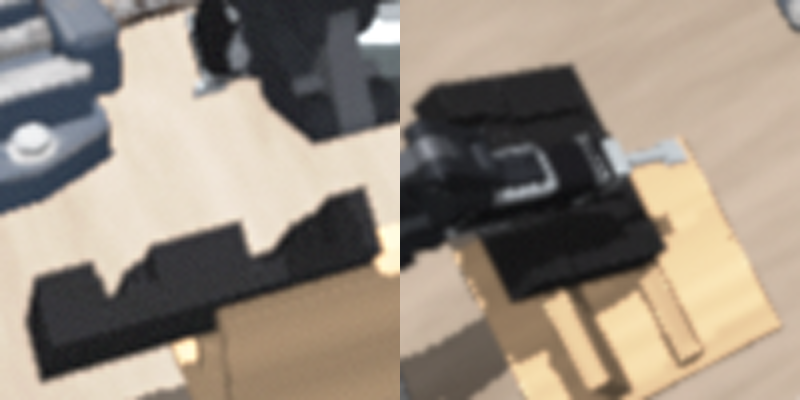

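View pics/side20.png

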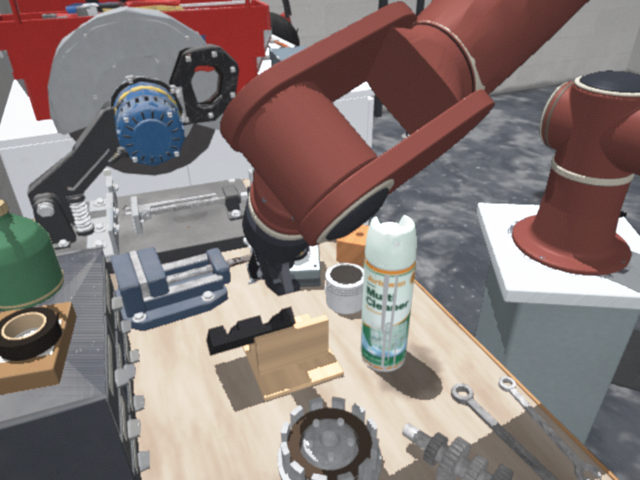

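```bash
python3 - <<'E'
from pk import *
k=cv2.imread("pics/top0.png");S=8;x0,y0=160,160
im=cv2.resize(k[y0:y0+75,x0:x0+75],None,fx=S,fy=S,interpolation=cv2.INTER_CUBIC)
im=cv2.convertScaleAbs(im,alpha=2.5,beta=0)
M=PR(np.radians(-61.8));H=np.array([.535,.3393,.045])
def pt(q,c="top"): 
    u_=proj(H+M@(np.array(q)/1e3),c);return tuple(int(round(v)) for v in ((u_-[x0,y0]+.5)*S))
for a,b_ in [((-82,3,80),(28,3,80)),((-82,3,-10),(28,3,-10)),((-82,3,80),(-82,3,-10)),((28,3,80),(28,3,-10)),
 ((-8,3,-4),(-8,3,44)),((8,3,-4),(8,3,44)),((-8,3,-4),(8,3,-4)),((-11,3,44),(-11,3,54)),((11,3,44),(11,3,54)),((-14.5,3,54),(-14.5,3,80)),((14.5,3,54),(14.5,3,80))]:
    cv2.line(im,pt(a),pt(b_),(0,0,255),1)
cv2.imwrite("pics/ov1.png",im)
k=cv2.imread("pics/top20.png");crop(k,195,165,50,50,12,"pics/ov2.png")
E
```

```text
(no output)
```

View pics/ov1.png

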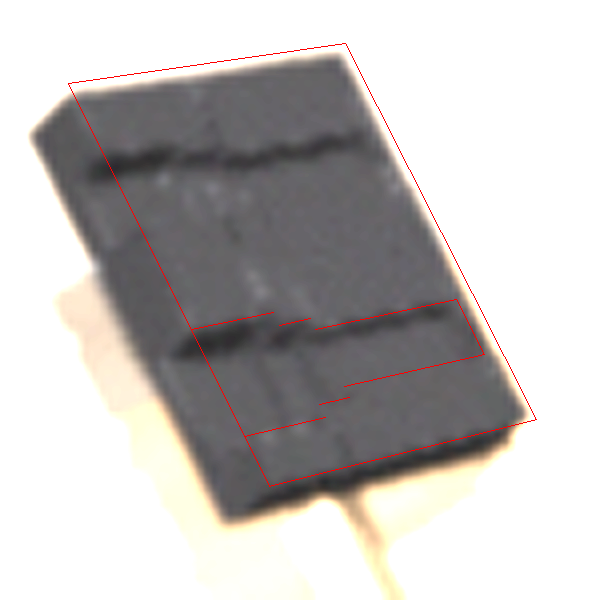

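View pics/ov2.png

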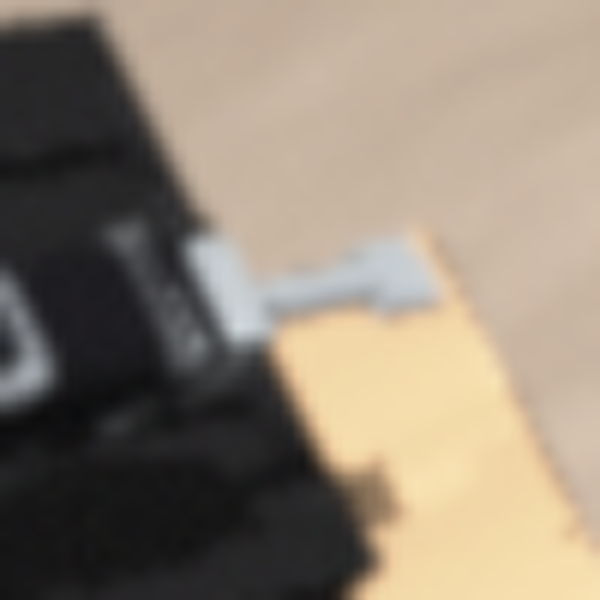

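```bash
python3 - <<'E'
from pk import *
M=PR(np.radians(-61.8));H=np.array([.535,.3393,.045]);s=st()
tip=s["tool_pos"]+s["R"]@[.1005,0,0];print("rob",M.T@(tip-H)*1e3,tip[2])
for dz in(-.003,0,.003):
    p=atz((229.9,187.0),"top",tip[2]+dz);print("cam",M.T@(p-H)*1e3)
# bolster lower face centre approx at driver z 44: shaft/bolster junction (258,300)/12
bp=s["tool_pos"]+s["R"]@[.1005-.044,0,0];p=atz((195+262/12-.46,165+300/12-.46),"top",bp[2]);print("bol rob",M.T@(bp-H)*1e3,"cam",M.T@(p-H)*1e3)
# fit FK incl d6
J=np.array([[-1.22396219,.0533627,1.61432154,0,1.47599859,-.119],[.00356552,-.49616825,2.07752726,0,1.56044881,.504],[.00243,-.504144,2.051512,0,1.597307,-.15],[-.000413,-.3798,2.212243,0,1.307374,.504],[.52092734,.06346978,1.73020015,-.48400771,1.55179492,-1.146],[.4838,.0858,1.7886,-.4964,1.46577,.8076],s["joint_pos"]])
P=np.array([[.28051323,-.5578033,.23004292],[.40553647,.07556073,.23134507],[.4049552,.0752,.25046607],[.40683556,.07402154,.10431582],[.50588865,.2259006,.19299331],[.50934541,.20194852,.14716807],s["tool_pos"]])
def ori(j): return (R.from_euler('z',j[0])*R.from_euler('y',j[1]+j[2]-np.pi/2)*R.from_euler('x',j[3])*R.from_euler('y',j[4])).as_matrix()
def fk(p,j):
    a1,h,L2,L3,d,d6,e=p;sm=j[1]+j[2]
    r=a1+L2*np.sin(j[1])+L3*np.sin(sm)+e*np.cos(sm); z=h+L2*np.cos(j[1])+L3*np.cos(sm)-e*np.sin(sm)
    c,s_=np.cos(j[0]),np.sin(j[0]); return np.array([r*c-d*s_,r*s_+d*c,z])+d6*ori(j)[:,0]
f=lambda p:np.concatenate([(fk(p,j)-x)*1000 for j,x in zip(J,P)])
r=least_squares(f,[0,.2,.4,.5,.07,.25,0]);print(np.round(r.x,3),np.round(r.fun,1))
j=J[-1];w=P[-1]-r.x[5]*ori(j)[:,0];print("wrist",w)
E
```

```text
rob [-0.7875998  61.98451923 11.79791423] 0.09388060758627309
cam [-1.7569893  60.73706222  8.92843308]
cam [-0.99328027 62.79527634 11.11760823]
cam [-0.22957123 64.85349047 13.30678338]
bol rob [-0.7702784  61.96298063 55.79790555] cam [ 0.25095366 66.94006796 51.62163341]
[0.    0.238 0.426 0.61  0.074 0.279 0.096] [-0.  -0.   0.   0.   0.1  0.   0.  -0.   0.  -0.  -0.  -0.  -0.   0.
 -0.   0.  -0.   0.  -0.   0.  -0. ]
wrist [0.43894023 0.51980089 0.38481832]
```

Request:
send_rows(motion=[[[-0.44, 0.76, -0.9, 0, 0, 0], [-0.44, 0.76, -0.9, 0, 0, 0], [-0.44, 0.76, -0.9, 0, 0, 0], [-0.44, 0.76, -0.9, 0, 0, 0], [0, 0, 0, 0, 0, 0], [0, 0, 0, 0, 0, 0], [0, 0, 0, 0, 0, 0], [0, 0, 0, 0, 0, 0]]])

```text
time: 15.9
tool_pos: [0.5064, 0.3927, 0.1348]
tool_rot: [0.396, 0.704, -0.073, -0.585]
contact_force: [-0.4, -0.8, -1.3]
gripper_width: 0.273
```

```bash
python3 look2.py 21; python3 - <<'E'
from h import *
crop(cv2.imread("pics/top21.png"),175,160,50,50,12,"pics/r21.png")
E
```

```text
{'time': 16.0, 'tool_pos': array([0.50649819, 0.39256438, 0.13503539]), 'contact_force': array([ 0.03955543,  0.83988459, -2.04620448]), 'joint_pos': array([ 0.81073213,  0.34579165,  1.55857467, -0.6590883 ,  1.50932085,
        2.02575523]), 'gripper_width': 0.2722391273843809}
roterr [-0.00041641  0.00197287  0.00042495]
tip in pocket mm [-1.97548765 11.15698827  5.80429737] [260.48432886 316.83206722] [216.62384613 198.3553317 ]
```

View pics/p21.png

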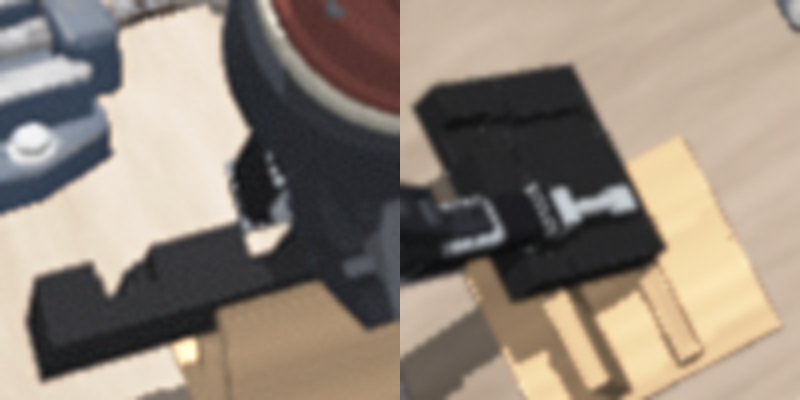

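View pics/r21.png

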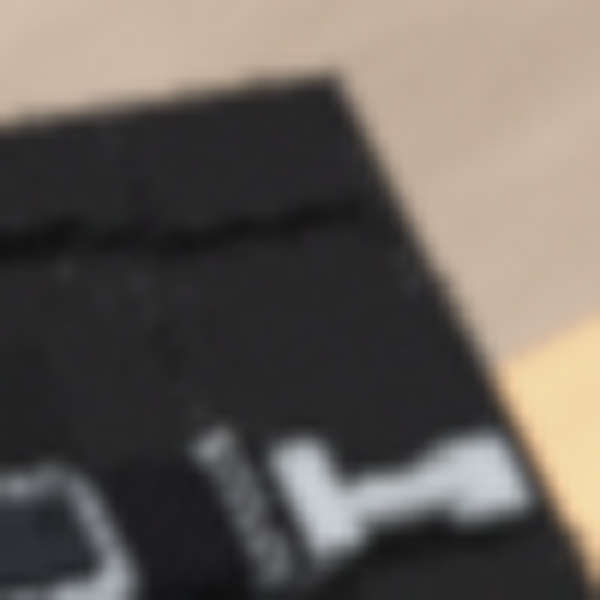

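```bash
python3 - <<'E'
from pk import *
M=PR(np.radians(-61.8));H=np.array([.535,.3393,.045]);s=st()
tip=s["tool_pos"]+s["R"]@[.1005,0,0];print("rob",M.T@(tip-H)*1e3)
p=atz((217.46,198.7),"top",tip[2]);print("cam",M.T@(p-H)*1e3)
bp=s["tool_pos"]+s["R"]@[.1005-.044,0,0];p=atz((175+340/12-.46,160+502/12-.46),"top",bp[2]);print("bol rob",M.T@(bp-H)*1e3,"cam",M.T@(p-H)*1e3)
k=cv2.imread("pics/top21.png");S=12;x0,y0=175,160
im=cv2.convertScaleAbs(cv2.imread("pics/r21.png"),alpha=2.2)
def pt(q): 
    u_=proj(H+M@(np.array(q)/1e3),"top");return tuple(int(round(v)) for v in ((u_-[x0,y0]+.5)*S))
for a,b_ in [((-82,3,80),(28,3,80)),((-82,3,-10),(28,3,-10)),((-82,3,80),(-82,3,-10)),((28,3,80),(28,3,-10)),((-8,3,-4),(-8,3,44)),((8,3,-4),(8,3,44)),((-8,3,-4),(8,3,-4)),((-11,3,44),(-11,3,54)),((11,3,44),(11,3,54)),((-14.5,3,54),(-14.5,3,80)),((14.5,3,54),(14.5,3,80)),
 ((-60.5,3,-4),(-60.5,3,40))]: cv2.line(im,pt(a),pt(b_),(0,0,255),1)
cv2.imwrite("pics/ov3.png",im)
E
```

```text
rob [-0.17289261 11.65331348  7.3024003 ]
cam [-0.21474392 13.10335752  6.08566889]
bol rob [-0.11969387 11.62839836 51.30236109] cam [-0.24183875 15.92329107 47.69851821]
```

View pics/ov3.png

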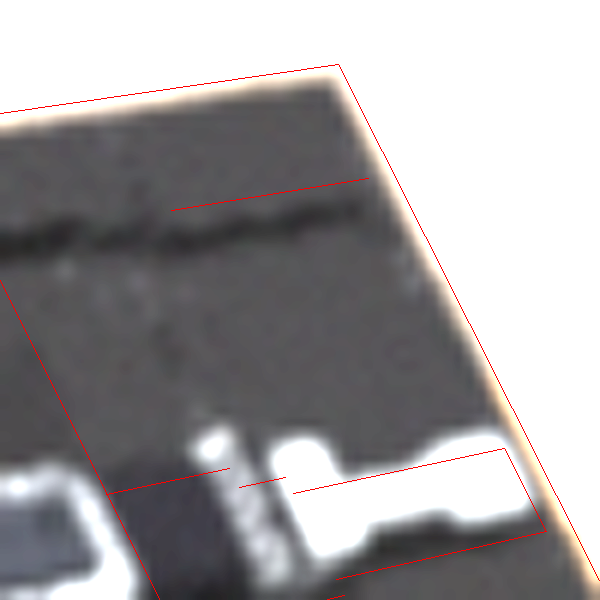

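Request:
send_rows(motion=[[[-0.13, 0.19, -0.19, 0, 0, 0], [-0.13, 0.19, -0.19, 0, 0, 0], [-0.12, 0.2, -0.2, 0, 0, 0], [0, 0, 0, 0, 0, 0], [0, 0, 0, 0, 0, 0], [0, 0, 0, 0, 0, 0]]])

```text
time: 16.5
tool_pos: [0.5022, 0.3984, 0.1284]
tool_rot: [0.397, 0.704, -0.073, -0.585]
contact_force: [0.6, 0.4, -1.9]
gripper_width: 0.278
```

```bash
python3 look2.py 22; python3 - <<'E'
from pk import *
crop(cv2.imread("pics/top22.png"),175,160,50,50,12,"pics/r22.png");M=PR(np.radians(-61.8));print(M.T@st()["contact_force"])
E
```

```text
{'time': 16.6, 'tool_pos': array([0.50230947, 0.39835091, 0.12856773]), 'contact_force': array([ 0.52034043,  0.27141091, -0.31175599]), 'joint_pos': array([ 0.82088865,  0.35782266,  1.55526724, -0.65648111,  1.5088908 ,
        2.03773416]), 'gripper_width': 0.2746672719716791}
roterr [2.92112832e-04 1.15945000e-03 5.54165798e-05]
tip in pocket mm [-0.95997909  1.5994553   5.39894584] [262.88737353 323.08742672] [214.31633861 200.94128477]
[-0.58683325 -0.1952666  -0.24312042]
```

View pics/r22.png

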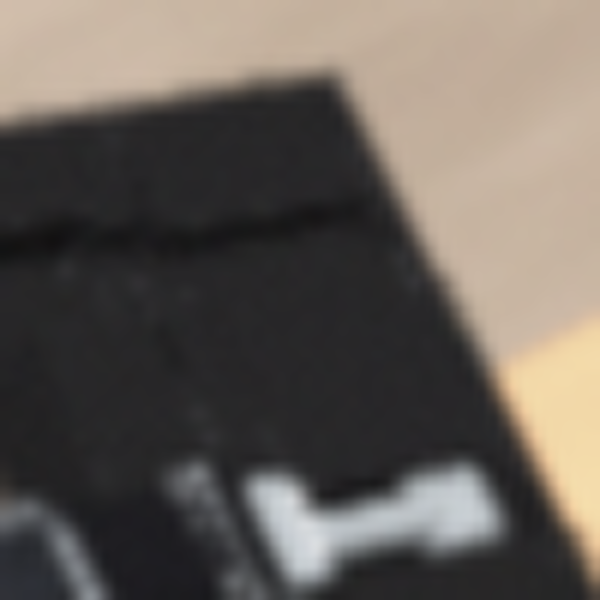

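Request:
send_rows(motion=[[[-0.04, 0.07, -0.065, 0, 0, 0], [-0.04, 0.07, -0.065, 0, 0, 0], [0, 0, 0, 0, 0, 0], [0, 0, 0, 0, 0, 0], [0, 0, 0, 0, 0, 0]]])

```text
time: 17.02
tool_pos: [0.5015, 0.3997, 0.1272]
tool_rot: [0.396, 0.704, -0.073, -0.585]
contact_force: [-0.7, -0.8, -0.9]
gripper_width: 0.276
```

```bash
python3 look2.py 23; python3 - <<'E'
from pk import *
M=PR(np.radians(-61.8));print(M.T@st()["contact_force"])
E
```

```text
{'time': 17.1167, 'tool_pos': array([0.5014484 , 0.39974016, 0.12718268]), 'contact_force': array([-0.66636251,  0.50727491, -1.06334495]), 'joint_pos': array([ 0.82312978,  0.36069394,  1.55413655, -0.65577622,  1.50890179,
        2.04044852]), 'gripper_width': 0.27267005171968356}
roterr [0.00029659 0.00102237 0.00013571]
tip in pocket mm [-0.84273298 -0.54669297  5.38624546] [263.36150524 324.50681597] [213.7493936  201.47624432]
[ 0.34755443 -1.26719501 -0.32479539]
```

Request:
send_rows(motion=[[[-0.04, 0.07, -0.065, 0, 0, 0], [-0.03, 0.07, -0.065, 0, 0, 0], [0, 0, 0, 0, 0, 0], [0, 0, 0, 0, 0, 0], [0, 0, 0, 0, 0, 0]]])

```text
time: 17.53
tool_pos: [0.5013, 0.4002, 0.1268]
tool_rot: [0.397, 0.703, -0.074, -0.585]
contact_force: [0.6, -5.5, 3.3]
gripper_width: 0.278
```

```bash
python3 look2.py 24; python3 - <<'E'
from pk import *
M=PR(np.radians(-61.8));print(M.T@st()["contact_force"])
crop(cv2.imread("pics/top24.png"),175,160,50,50,12,"pics/r24.png")
E
```

```text
{'time': 17.6333, 'tool_pos': array([0.50123625, 0.40020009, 0.12689664]), 'contact_force': array([ 1.37154015, -5.76416103,  3.06481992]), 'joint_pos': array([ 0.82452915,  0.36305952,  1.5525826 , -0.65757245,  1.51105082,
        2.0429935 ]), 'gripper_width': 0.2764483906563834}
roterr [0.002816   0.00232544 0.00130965]
tip in pocket mm [-0.79303395 -0.82704078  5.48989216] [263.45605266 324.67298874] [213.64524027 201.56930126]
[ 1.51511564  6.35800543 -1.33416174]
```

View pics/r24.png

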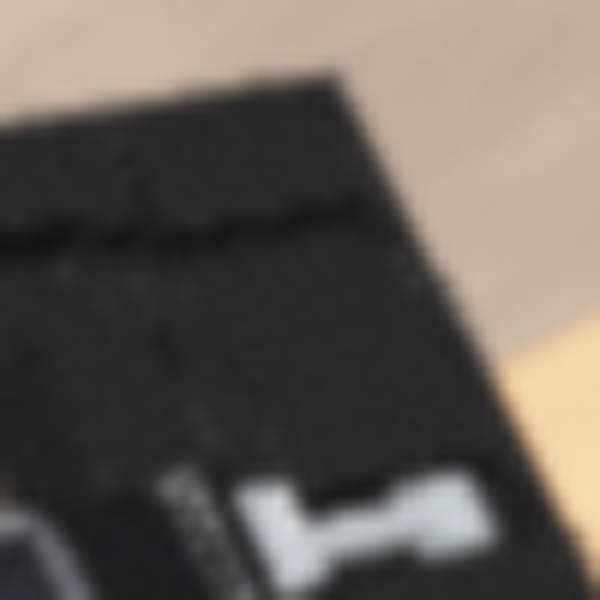

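Request:
send_rows(motion=[[[0.04, -0.07, 0.06, 0, 0, 0], [0.05, -0.09, -0.13, 0, 0, 0], [0.05, -0.1, -0.13, 0, 0, 0], [0.05, -0.09, -0.12, 0, 0, 0], [0, 0, 0, 0, 0, 0], [0, 0, 0, 0, 0, 0]]])

```text
time: 18.13
tool_pos: [0.5034, 0.3978, 0.1234]
tool_rot: [0.396, 0.704, -0.073, -0.584]
contact_force: [2.0, -2.0, 4.8]
gripper_width: 0.276
```

```bash
python3 look2.py 25; python3 - <<'E'
from pk import *
M=PR(np.radians(-61.8));print(M.T@st()["contact_force"])
E
```

```text
{'time': 18.2333, 'tool_pos': array([0.50334337, 0.39779454, 0.12334631]), 'contact_force': array([ 2.58657649, -2.37786613,  5.59987543]), 'joint_pos': array([ 0.8196    ,  0.36362545,  1.55769321, -0.65834474,  1.50064374,
        2.04249139]), 'gripper_width': 0.27588984581544246}
roterr [ 0.00011149  0.00272571 -0.00038762]
tip in pocket mm [-1.75205185 -0.94648394  0.77238242] [262.41451888 325.51123318] [215.08679159 200.80843787]
[-1.15589633  6.14119731  2.1570418 ]
```

Request:
send_rows(motion=[[[0.02, -0.05, 0.05, 0, 0, 0], [0.03, -0.08, -0.1, 0, 0, 0], [0.03, -0.08, -0.1, 0, 0, 0], [0, 0, 0, 0, 0, 0], [0, 0, 0, 0, 0, 0], [0, 0, 0, 0, 0, 0]]])

```text
time: 18.73
tool_pos: [0.5034, 0.396, 0.1217]
tool_rot: [0.396, 0.704, -0.073, -0.585]
contact_force: [0.8, -1.0, 6.1]
gripper_width: 0.278
```

```bash
python3 look2.py 26; python3 - <<'E'
from pk import *
M=PR(np.radians(-61.8));print(M.T@st()["contact_force"])
crop(cv2.imread("pics/top26.png"),165,155,60,60,10,"pics/r26.png")
E
```

```text
{'time': 18.8333, 'tool_pos': array([0.50344614, 0.39600664, 0.12168118]), 'contact_force': array([ 0.64918454, -0.93604507,  5.57291813]), 'joint_pos': array([ 0.8173176 ,  0.36266665,  1.56165376, -0.65786148,  1.49713119,
        2.04210542]), 'gripper_width': 0.2753703444354368}
roterr [-0.00042414  0.001483   -0.00024999]
tip in pocket mm [-0.92278442 -0.88147059 -1.54823512] [262.74869291 325.60194687] [216.10984687 200.9692829 ]
[-0.12979976  4.44914472  3.54165226]
```

View pics/r26.png

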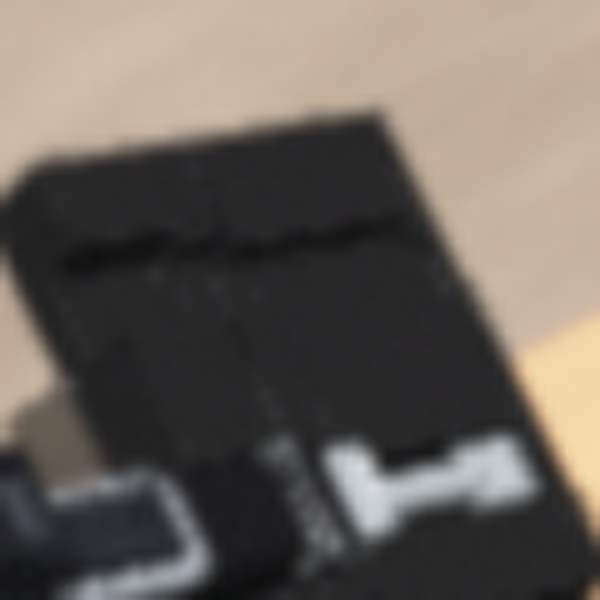

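Request:
send_rows(motion=[[[0.03, -0.07, -0.06, 0, 0, 0], [0.03, -0.06, -0.08, 0, 0, 0], [0, 0, 0, 0, 0, 0], [0, 0, 0, 0, 0, 0]]])

```text
time: 19.17
tool_pos: [0.5036, 0.396, 0.1217]
tool_rot: [0.396, 0.704, -0.072, -0.585]
contact_force: [-3.6, 3.0, 10.9]
gripper_width: 0.274
```

```bash
python3 look2.py 27; python3 - <<'E'
from pk import *
M=PR(np.radians(-61.8));print(M.T@st()["contact_force"])
E
```

```text
{'time': 19.2667, 'tool_pos': array([0.5036259 , 0.39597253, 0.12174998]), 'contact_force': array([-3.25968635,  3.51723412, 12.11915461]), 'joint_pos': array([ 0.81676409,  0.36164101,  1.56232632, -0.65706413,  1.49553881,
        2.04217214]), 'gripper_width': 0.2729308468940349}
roterr [-0.00236337  0.00183425 -0.00028106]
tip in pocket mm [-1.16340206 -0.90503306 -1.56671558] [262.59147241 325.66348404] [216.05745321 200.86936559]
[ 1.21070116  4.23550592 12.2664213 ]
```

Request:
send_rows(motion=[[[-0.02, 0.04, 0.04, 0, 0, 0], [0, 0, 0, 0, 0, 0], [0, 0, 0, 0, 0, 0], [0, 0, 0, 0, 0, 0], [0, 0, 0, 0, 0, 0], [0, 0, 0, 0, 0, 0]]], fingers=0.3)

```text
time: 19.77
tool_pos: [0.5035, 0.3944, 0.1194]
tool_rot: [0.397, 0.703, -0.073, -0.586]
contact_force: [-0.3, 0.9, -0.6]
gripper_width: 0.699
```

```bash
python3 look2.py 28; python3 - <<'E'
from h import *
crop(cv2.imread("pics/top28.png"),135,150,90,80,8,"pics/r28.png")
E
```

```text
{'time': 19.8667, 'tool_pos': array([0.5037723 , 0.39452877, 0.11984633]), 'contact_force': array([0.29895389, 0.17942192, 0.02178427]), 'joint_pos': array([ 0.81543591,  0.36352126,  1.56406618, -0.65826904,  1.49470462,
        2.04225269]), 'gripper_width': 0.6978438353769638}
roterr [0.00042115 0.00054619 0.00021088]
tip in pocket mm [-0.38571246 -0.9150857  -3.8925292 ] [262.90308506 325.81317099] [217.04709347 201.0240899 ]
```

View pics/r28.png

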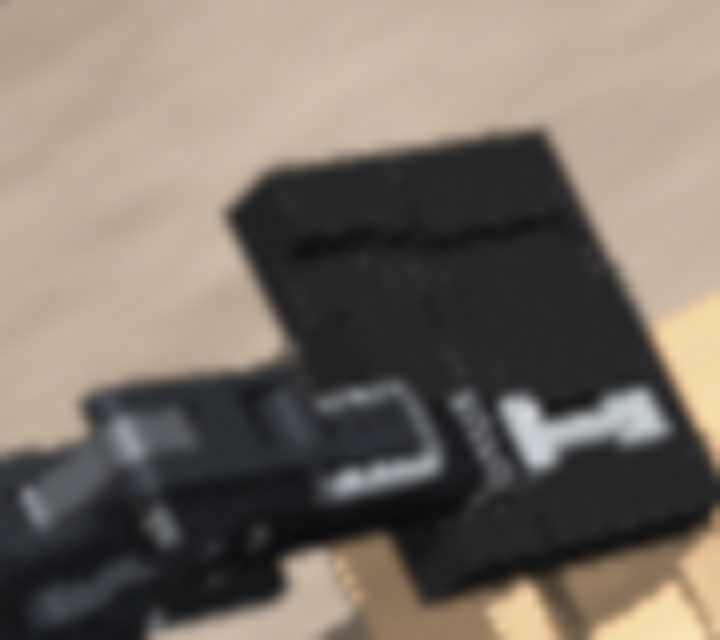

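Request:
send_rows(motion=[[[-0.3, 0.57, 0.77, 0, 0, 0], [-0.61, 1.13, 1.53, 0, 0, 0], [-0.61, 1.13, 1.53, 0, 0, 0], [-0.61, 1.13, 1.53, 0, 0, 0], [-0.61, 1.13, 1.53, 0, 0, 0], [0, 0, 2, 0, 0, 0], [0, 0, 3, 0, 0, 0], [0, 0, 3, 0, 0, 0], [0, 0, 0, 0, 0, 0], [0, 0, 0, 0, 0, 0]]])

```text
time: 20.7
tool_pos: [0.4774, 0.4463, 0.2736]
tool_rot: [0.394, 0.706, -0.072, -0.584]
contact_force: [-0.1, 0.1, 0.1]
gripper_width: 0.7
```

```bash
python3 look2.py 29; python3 - <<'E'
from pk import *
crop(cv2.imread("pics/top29.png"),155,150,80,75,9,"pics/r29.png");crop(cv2.imread("pics/side29.png"),200,180,200,150,4,"pics/s29.png")
for c in("top","side"):
  for q in ("screwdriver","blade_tip","pocket"):
    for d in manip.landmark_of(q,c)[:2]: print(c,q,np.round((CAL[c]["cam_to_world"]@np.r_[d["centre"],1])[:3],4),d["confidence"])
E
```

```text
{'time': 20.8, 'tool_pos': array([0.47637996, 0.44517772, 0.2691031 ]), 'contact_force': array([0.01468941, 0.66491807, 0.12943153]), 'joint_pos': array([ 0.8921833 ,  0.28619366,  1.39773801, -0.64403013,  1.73390314,
        1.95451461]), 'gripper_width': 0.7034109537728785}
roterr [0.00029132 0.00061672 0.00040005]
tip in pocket mm [ -0.17630702  50.90756615 147.45736463] [267.84737327 262.02763819] [171.81265493 201.41962557]
top screwdriver [0.5375 0.337  0.0419] 0.57
top blade_tip [0.5339 0.3399 0.0438] 0.9
top pocket [0.537  0.3392 0.0479] 0.91
side screwdriver [0.5383 0.3377 0.0442] 0.79
side screwdriver [5.174e-01 1.425e-01 3.000e-04] 0.66
side pocket [0.5359 0.3367 0.0443] 0.77
side pocket [0.5208 0.1585 0.0701] 0.55
```

View pics/r29.png

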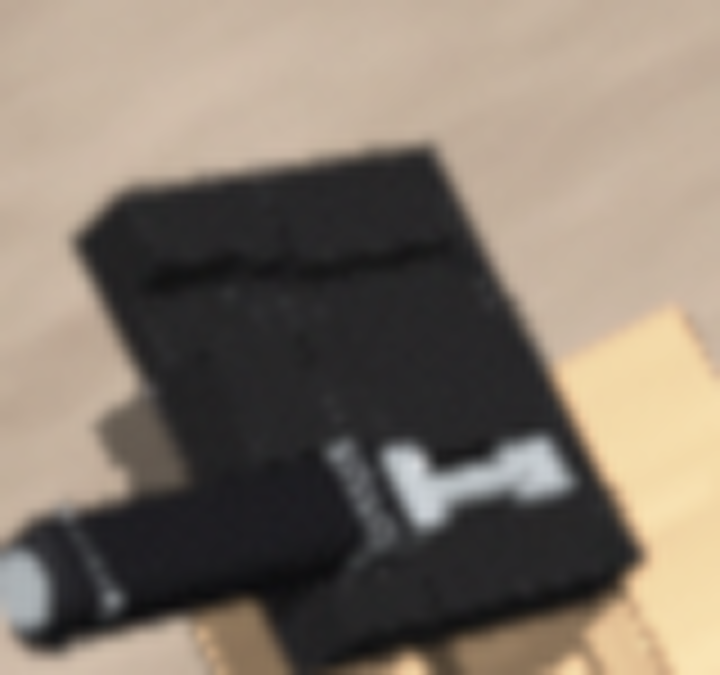

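View pics/side29.png

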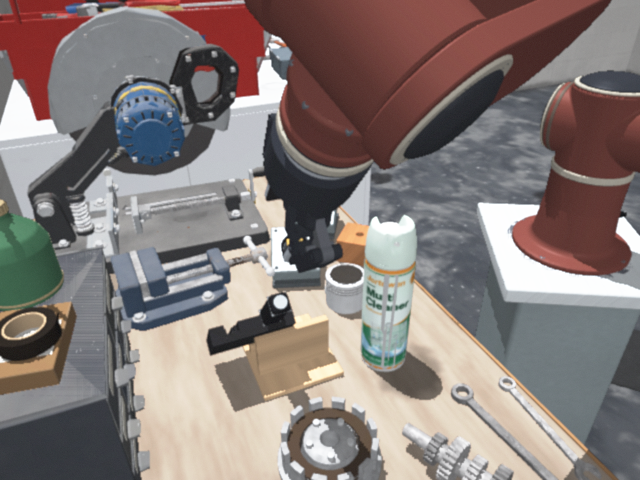

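```bash
python3 - <<'E'
from pk import *
k=cv2.imread("pics/top29.png");crop(k,270,170,150,90,5,"pics/v29.png")
M=PR(np.radians(-61.8));H=np.array([.535,.3393,.045])
e=lambda p:(155+p[0]/9-.45,150+p[1]/9-.45)
cap=proj(H+M@[0,0,.150],"top");tipp=proj(H+M@[0,0,0],"top");print("pred cap",cap,"tip",tipp,"seen tip",e((562,465)),"cap",e((22,590)))
E
```

```text
pred cap [156.25972299 214.57361986] tip [216.00656655 201.29126514] seen tip (216.99444444444447, 201.21666666666667) cap (156.99444444444447, 215.10555555555555)
```

View pics/v29.png

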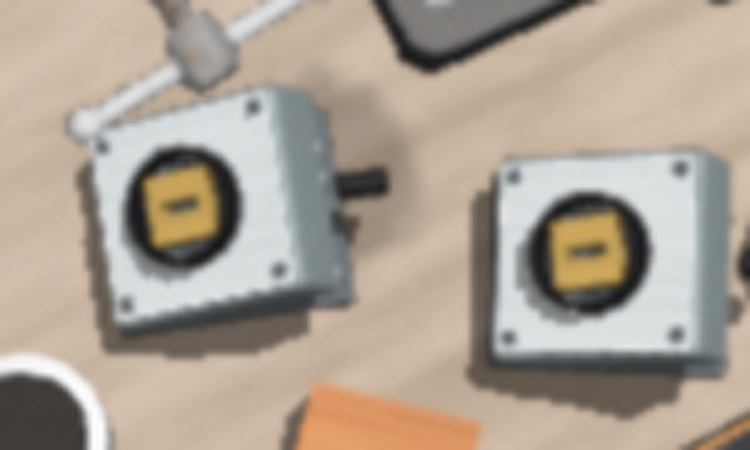

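```bash
python3 -c "
from plant import manip
print(manip.job_done(), manip.state()['time'])"
```

```text
the job is handed in; nothing more can be done
the job is handed in; nothing more can be done
```

I turned the level switch to its stop with the screwdriver blade, laid the screwdriver in its tray cut-out and let go. I handed the job in with the robot's clock at about 21 s of the 58 s allowed. No verdict is reported.

- **Switch:** The blade bottomed in the slot at about 8 mm. At the end of the turn the torque rose to about 0.25 N m, well over the 0.08 N m the switch needs, so it had reached its stop. Pictures afterwards show its slot running up the slope like the other switch's.
- **Screwdriver in the tray:** I pushed it down the slope until it stopped against about 12 N, then opened the fingers and drew them back clear of the handle. In the top picture the tip and handle end lie within about 1 pixel (2 mm) of the home pose I measured, with the blade flat. The detector placed the tip within about 4 mm of home.
- **Other things:** The other switch, spray can and piston look unmoved in the last pictures. I did not look at the grease tin again at the end; the arm did not go near it after the first move.
- **Disagreements:** The cameras and the arm differed by about 2–3 mm on where the tip was, so I corrected the insertion and the placing by pictures and contact force.

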